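# Load the gearbox valve caps into the parts-drying box

## Task

Unlock the drying box: pull its red sprung plunger up, twist it into its rest notch and let go so that it stays up, then slide the shutter by its orange tab until it clicks into its open stop. Take the dried blue cap out of the well and set it in the grey tray, and put every bare-metal valve cap from the bench into the well, side by side so that none sticks out. Then slide the shutter shut over them until it clicks, twist the plunger back so that it drops fully home, and leave the oil bottle, the spanner and the bearing alone.

Things in the scene. Friction and masses are not known exactly. Their poses are not given: they have to be found in the camera images.
- drybox: green fixed parts-drying box, 75 mm high to its flat top (the deck). Origin: on the bench under the centre of the well; z up; it reaches from x -115 to +125 mm and y -85 to +235 mm. On the deck: two rails 10 mm high along y, a brass detent block 18 mm high at (113, 70) mm, the plunger's bridge 20 mm high (the shutter passes under it).
- well (a point): centre of the well's black floor, 27 mm above the bench; axes as the box's. The well is an open pit 144 mm in x, 110 mm in y, 48 mm deep below the deck. Room for four caps: two by two, 70 mm apart in x and 54 mm in y, flanges squared to the walls. One cap any way up fits under the shutter; two stacked do not.
- shutter (a joint): travel (m) along the box's +y of the shutter, a plate 175 x 170 x 6 mm, its top 8 mm above the deck. A sprung ball holds it at two stops: 0 = shut over the well, 0.140 = open, well clear; the ball draws it in from about 3 mm off. It can overrun to -0.006 and 0.152. Sliding takes 2 N, leaving a stop about 10 N. With the plunger down its pin blocks the shutter after 3 mm.
- shutter_grip (a point): centre of the top face of the shutter's orange upright tab: 40 mm in the box's x, 14 mm thick in y, 34 mm high above the plate. The point is 117 mm above the bench, at x = 35 mm, y = joint shutter in the box's frame. Axes as the box's.
- plunger_lift (a joint): lift (m) of the sprung plunger: 0 = fully down, locking; 0.024 = highest. Pulled down with 7 N (low) to 11 N (high). When twisted, its cross pin must pass over a cam land, only possible with lift above 0.016 (0.018 to 0.022 is good), then drops 3 mm into the rest notch, where lift reads 0.013. To bring it back: lift over the land again, twist to 0, let it down.
- plunger_twist (a joint): twist (rad) of the plunger's knob, counterclockwise seen from above: 0 = the pin can drop; the cam land begins near 0.2 and ends near 1.0; the rest notch is centred at 1.15 (66 degrees), its end wall stops the knob at 1.2 to 1.3. No spring turns it; friction is slight.
- plunger_grip (a point): centre of the top face of the plunger's red bar knob, 46 mm long, 14 mm thick, 26 mm high; under it 10 mm of thin stem, then brass cams. 155 mm above the bench when down, on its axis at x -60, y 93 mm in the box's frame; it rises and turns with the knob: its y runs along the bar, its x across the thickness (the box's axes at twist 0).
- cap1: shift-valve cap, one of up to four alike (some absent): a square bare-metal (grey) flange 38 x 38 x 10 mm with a round brass neck, 24 mm across and 18 mm high, on its middle; 28 mm high in all, about 80 g. Origin: centre of the flange's underside; z up along the neck, x and y along the flange's sides. Starts upright on the bench on the robot's right (-y) of the drying box.
- cap2: shift-valve cap, one of up to four alike (some absent): a square bare-metal (grey) flange 38 x 38 x 10 mm with a round brass neck, 24 mm across and 18 mm high, on its middle; 28 mm high in all, about 80 g. Origin: centre of the flange's underside; z up along the neck, x and y along the flange's sides. Starts upright on the bench on the robot's right (-y) of the drying box.
- cap3: shift-valve cap, one of up to four alike (some absent): a square bare-metal (grey) flange 38 x 38 x 10 mm with a round brass neck, 24 mm across and 18 mm high, on its middle; 28 mm high in all, about 80 g. Origin: centre of the flange's underside; z up along the neck, x and y along the flange's sides. Starts upright on the bench on the robot's right (-y) of the drying box.
- cap4: shift-valve cap, one of up to four alike (some absent): a square bare-metal (grey) flange 38 x 38 x 10 mm with a round brass neck, 24 mm across and 18 mm high, on its middle; 28 mm high in all, about 80 g. Origin: centre of the flange's underside; z up along the neck, x and y along the flange's sides. Starts upright on the bench on the robot's right (-y) of the drying box.
- dried_cap: the dried cap: same shape, size and axes as the other caps, but with a blue flange. Starts upright near the middle of the well's floor, under the shutter.
- tray: grey open tray fixed on the bench on the robot's left, 110 x 110 mm outside, 22 mm high, walls and floor 4 mm thick. Origin: centre of its underside; x and y along its sides.
- oil_bottle: bystander: yellow oil bottle, 60 mm across, 160 mm high, beyond the work. Origin: centre of its underside.
- spanner: bystander: steel spanner lying flat on the bench on the far right (-y), lying roughly along x. Origin: its underside, near its middle.
- bearing: bystander: steel bearing ring 72 mm across, 20 mm high, lying flat on the robot's left. Origin: centre of its underside.

How it is judged:
By the outcome, as a careful person would: the job done as asked, in the order asked, and still so for the second after the job is handed in, with the robot touching nothing.
Of cap1, cap2, cap3, cap4 only 2 to 4 are there at a start; the rules pass over those that are not, and their reading is None.
At some moment in a run one of cap1, cap2, cap3, cap4 may be knocked a few centimetres aside while the robot is not near it.
Once in a run the grip may slacken for a moment while it holds something.
It also fails if it takes over 210 s, if anything falls off the work surface, if the arm or the gripper's body presses on something with over 40 N, if the wrist force passes 120 N, or if a joint passes its speed limit or range.

## Robot

A 6-joint arm with a two-finger parallel gripper is mounted at the origin on the work surface. World frame = base frame: x ahead of the robot, y to its left, z up, the work surface at z = 0. Lengths are in m, angles in rad, forces in N, time in s.
With the tool pointing down it reaches from about 0.35 to 0.775 m from the base axis. Payload 7.3 kg.
Tool frame: the origin (TCP) lies at the centre of the arm's flange, where the gripper is bolted on; the fingertips stand 178 mm ahead of it and the grasp point (between the pads) lies robot.pinch_z ahead of it (robot.pinch_z is the distance from the TCP to the grasp point, in m); x points along the fingers, z is the direction in which the jaws open and shut, and the axes are right-handed (so a half turn about x gives the same grasp; the last joint's range is limited). The gripper opens to 92 mm and grips with 3 to 60 N. Pads are 19 mm wide; open, the fingers measure 130 mm over their backs; the gripper's body (75 mm by 190 mm) begins 47 mm behind the grasp point.
Start: joints at [-1.322, 0.342, 1.524, -0, 1.275, -0.146], TCP at [0.202, -0.485, 0.405] pointing down, gripper open.
Joint ranges: [-2.53, 2.53], [-0.77, 2.02], [0.04, 2.7], [-1, 4.14], [0.28, 2.66], [-3.11, 3.11]. Speed limits (rad/s): [2.57, 2.57, 3.14, 3.14, 3.14, 3.14].

## Interface

Orientations are given as [roll, pitch, yaw] about the fixed x, y, z axes, in that order (R = Rz(yaw) Ry(pitch) Rx(roll)).
In Python, from cell import robot gives the robot as it stands.
- The arm moves only by the shell command python3 -m jog 'ROWS' [FORCE]. ROWS is JSON, a list of rows, each an object of numbers: "fingers": the closure, from 0 (fully open) to 1 (shut); "x", "y", "z": the shift along the tool's x, y, z in cm; "spin": the turn about the tool's x in degrees. A call has 1 to 5 rows; each row is the pose to reach, as a shift and turn from the pose commanded when the call began, along the tool's axes at that moment; what a row does not reach only later rows make up. A row lasts 1/8 s, in which the tool goes at most 62.5 mm and 10.7 degrees, less where a joint would pass 70% of its speed; a pose out of reach is approached as far as the arm can. A call with a gripper value outside its range is refused whole. The fingers move at their own pace and stop on an object; FORCE is the grip in N (left out, the last holds). Time passes only in rows, so rows that repeat a pose let the fingers close. It gives the time, the measured TCP pose, the force and the opening at its end, in the units of the state.
- robot.observe(): the state, without advancing time (a new reading comes with each control period).
- robot.read_camera(name): name is "scene" or "top" or "wrist"; returns a dict with "color" (420x560x3 uint8, red, green, blue), "mtx" (3x3 intrinsics, pixels), "view" (4x4, takes a point from world to camera coordinates); the wrist camera has in their place "T_tool_cam" (4x4, takes a point from camera to tool coordinates, whose origin is the TCP and whose axes are the tool frame's). Camera axes: x right, y down, z forward; pixel columns grow to the right and rows downward; lengths in m; the calibration is good to about 2 mm. A picture is of the moment at which its call begins: read the wrist's pose just before it. There is no depth.
- robot.hand_in(): hands the job in, once; it reports no verdict.
Trained networks look in a picture, given as the dict that the camera call returned (one of the last four; its "shot" number tells which), for a name from the list of things; names that differ only in an ending like _2 or _b are one class to them, and where a whole thing is asked for, a point or a joint stands for the part that bears it (a point fixed in the world has none). Each returns a list of dicts, best first, with "conf" (0 to 1); they miss things now and then, are a little off and sometimes report something else, mostly with a low value. They report only what shows in the picture. A call takes as long as a camera call.
- robot.look_for(target, picture): "xy" ([column, row] in pixels, amid what is visible of it).
The state is a dict: "time": time; "qpos": joint angles; "qvel": joint speeds; "joint_efforts": joint torques, N m; "tool_pos": TCP position; "tool_rot": TCP orientation; "contact_force": force on the tool from outside, world axes, zero at the start; "torque": the same for the moment, N m; "opening": finger opening in m.
Only numpy, scipy, OpenCV 4.12 (cv2) and the standard library are available. Lean on these libraries where they do the work, as an engineer would, in place of code of your own. Each camera call takes 0.05 s, during which the arm holds its last target. There are 200 camera calls.

## Working session

There is one attempt and no reset: what is moved stays moved. The work goes in short steps, Python scripts to look and compute and a shell command to move; the robot and the scene stay as the last step left them, time stands still between calls to the robot, and variables do not carry over. Pictures are saved under pics/ and viewed, on a budget of 14 in all, crops included, one or two more only if the job needs it, and the job is handed in when it is done.

```bash
ls; mkdir -p pics; python3 - <<'E'
from cell import robot
import cv2
print(robot.observe(), robot.pinch_z)
for n in ("scene","top"):
    p=robot.read_camera(n); cv2.imwrite(f"pics/{n}0.png",p["color"][:,:,::-1])
    print(n,p["mtx"].tolist(),p["view"].tolist() )
    for t in ("drybox","shutter_grip","plunger_grip","cap1","tray","well","bearing","spanner","oil_bottle"):
        try: print(t,[(r["xy"],round(r["conf"],2)) for r in robot.look_for(t,p)][:6])
        except Exception as e: print(t,e)
E
```

```text
pics
{'time': 0.0, 'qpos': array([-1.32198757e+00,  3.42714610e-01,  1.52503485e+00, -3.39634058e-05,
        1.27541868e+00, -1.45990045e-01]), 'qvel': array([ 0.00172136,  0.00015596, -0.0009351 , -0.00124939, -0.0015914 ,
       -0.00154505]), 'joint_efforts': array([-2.56800176e-04, -4.31243527e+01, -2.44215167e+01,  7.18415016e-02,
        5.61663124e-02, -1.28603292e-04]), 'tool_pos': array([ 0.20191172, -0.48446253,  0.40404274]), 'tool_rot': array([3.01621351, 1.5692205 , 1.8402259 ]), 'contact_force': array([ 0.37152074, -0.10069346, -0.42372323]), 'torque': array([-0.05018344,  0.00051491, -0.01279679]), 'opening': 0.0916652864619816} 0.1592
scene [[449.13931752607755, 0.0, 279.58555504903984], [0.0, 449.13931752607755, 217.34759662673008], [0.0, 0.0, 1.0]] [[0.6560167805303888, 0.7545483008183211, 0.017287145360868533, -0.3573247452477596], [0.5207831393691833, -0.43596163340954247, -0.7339770949720853, -0.23223675702649102], [-0.546284637722242, 0.4905041446583995, -0.6789541800899461, 1.6050923665441246], [0.0, 0.0, 0.0, 1.0]]
drybox [([313.9, 219.8], 0.73)]
shutter_grip
[... 497 characters left out ...]
6968314564089, -0.9999987984038753, -0.0012078890981926402, -0.018722768396177154], [-0.9829290320386412, -0.0007328780700625894, -0.18398364292869734, 0.5743140998196139], [0.18398253661923383, 0.0013660455849701344, -0.9829285630902238, 1.5049861032565168], [0.0, 0.0, 0.0, 1.0]]
drybox [([231.5, 199.2], 0.75)]
shutter_grip [([258.4, 203.5], 0.82)]
plunger_grip [([217.9, 213.6], 0.41)]
cap1 [([368.1, 249.0], 0.68), ([332.5, 208.4], 0.52), ([337.6, 247.7], 0.48)]
tray [([148.0, 246.2], 0.74)]
well [([232.5, 204.0], 0.61)]
bearing [([124.0, 201.9], 0.69), ([147.1, 244.7], 0.37)]
spanner [([429.1, 255.6], 0.75), ([220.3, 213.2], 0.28)]
oil_bottle [([324.2, 148.4], 0.86), ([232.7, 200.8], 0.6)]
```

View pics/scene0.png

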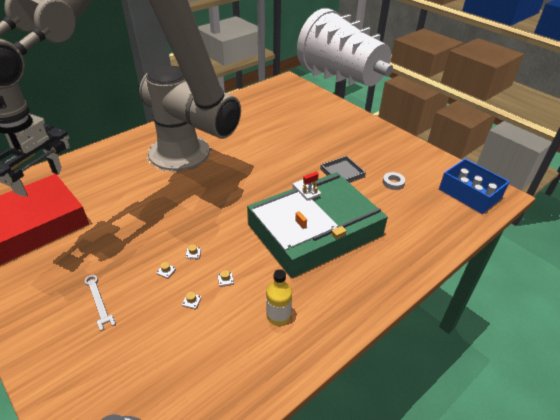

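View pics/top0.png

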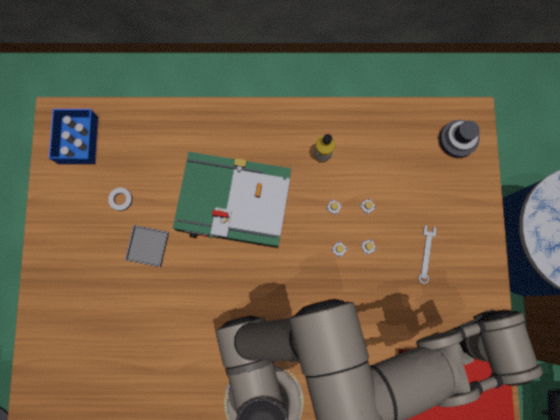

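Scene: box mid-table with a small clockwise yaw, tab at (258,190), red knob at (220,213), four caps around (335–370, 206–250), tray at (148,246), all in the top view.

```bash
cat > h.py <<'E'
import numpy as np, cv2
from cell import robot
from scipy.spatial.transform import Rotation as R
def cam(p,T=None):
    """returns K, world->cam"""
    if "view" in p: return p["mtx"],np.array(p["view"])
    return p["mtx"],np.linalg.inv(T@np.array(p["T_tool_cam"]))
def toolT():
    o=robot.observe(); T=np.eye(4); T[:3,:3]=R.from_euler("xyz",o["tool_rot"]).as_matrix(); T[:3,3]=o["tool_pos"]; return T
def shot(name,save=None):
    T=toolT(); p=robot.read_camera(name)
    if save: cv2.imwrite(f"pics/{save}.png",p["color"][:,:,::-1])
    return p,cam(p,T)
def pix2w(c,uv,z):
    K,V=c; d=V[:3,:3].T@np.linalg.inv(K)@np.array([uv[0],uv[1],1.]); o=-V[:3,:3].T@V[:3,3]
    return o+d*(z-o[2])/d[2]
def w2pix(c,P):
    K,V=c; q=K@(V[:3,:3]@np.asarray(P,float)+V[:3,3]); return q[:2]/q[2]
def to_tool(P,ty=None):
    """grasp-point shift (cm, tool axes) to reach world point P; plus spin to turn jaw axis (tool z) to world yaw ty"""
    T=toolT(); g=T[:3,3]+T[:3,0]*robot.pinch_z
    s=T[:3,:3].T@(np.asarray(P)-g)*100
    jz=np.degrees(np.arctan2(T[1,2],T[0,2])); out=dict(shift=s.round(2),jawyaw=round(jz,1),g=g.round(4))
    if ty is not None:
        d=(ty-jz+90)%180-90   # world ccw; tool x down => spin sign negative
        out["spin"]=round(-d,1)
    return out
E
python3 - <<'E'
from h import *
from scipy.optimize import least_squares
top,ct=shot("top"); sc,cs=shot("scene")
for z,l in ((.117,"tab"),(.155,"plg")):
    for im,c,n in((top,ct,"t"),(sc,cs,"s")):
        h=cv2.cvtColor(im["color"],cv2.COLOR_RGB2HSV)
        lo,hi=((8,170,150),(14,255,255)) if l=="tab" else ((0,190,120),(4,255,255))
        m=cv2.inRange(h,lo,hi); nn,lab,st,ce=cv2.connectedComponentsWithStats(m)
        for i in range(1,nn):
            if st[i,4]>15 and 150<ce[i][0]<400 and 140<ce[i][1]<240: print(l,n,st[i],ce[i].round(1),pix2w(c,ce[i],z).round(4))
uv=[(190,153),(292,167),(177,235)]; B=[(.125,.235),(.125,-.085),(-.115,.235)]
W=[pix2w(ct,u,.075) for u in uv]
print(np.round(W,4))
f=lambda q:np.ravel([[q[0]+np.cos(q[2])*b[0]-np.sin(q[2])*b[1]-w[0],q[1]+np.sin(q[2])*b[0]+np.cos(q[2])*b[1]-w[1]] for b,w in zip(B,W)])
r=least_squares(f,[.5,0,0]); print("box",r.x,np.degrees(r.x[2]),r.fun.round(4))
for im,c,n in((top,ct,"t"),(sc,cs,"s")):
    for t,z in(("cap1",.016),("tray",.01)):
        for q in robot.look_for(t,im)[:5]: print(t,n,q["xy"],round(q["conf"],2),pix2w(c,q["xy"],z).round(3))
print(to_tool([.5,0,.3]))
E
```

```text
tab s [297 213   9   8  22] [300.5 217.1] [0.6166 0.0082 0.117 ]
plg t [213 212  11   4  22] [217.8 213.5] [0.5347 0.1278 0.155 ]
plg s [304 172  14   7  49] [310.4 175.1] [0.5358 0.1193 0.155 ]
[[ 0.736   0.2246  0.075 ]
 [ 0.692  -0.0869  0.075 ]
 [ 0.4835  0.2558  0.075 ]]
box [ 0.57768209  0.00886913 -0.11536338] -6.609834614930302 [-0.0071  0.0033  0.0001 -0.0031  0.007  -0.0002]
cap1 t [368.3, 207.2] 0.66 [ 0.579 -0.326  0.016]
cap1 t [333.3, 205.9] 0.58 [ 0.583 -0.217  0.016]
cap1 t [339.1, 247.2] 0.55 [ 0.454 -0.232  0.016]
cap1 t [365.0, 250.6] 0.54 [ 0.444 -0.311  0.016]
tray t [149.6, 247.3] 0.74 [0.454 0.351 0.01 ]
cap1 s [223.8, 275.7] 0.69 [ 0.576 -0.221  0.016]
cap1 s [166.1, 272.9] 0.65 [ 0.471 -0.33   0.016]
cap1 s [190.2, 252.5] 0.62 [ 0.45  -0.242  0.016]
cap1 s [189.5, 300.9] 0.57 [ 0.587 -0.332  0.016]
tray s [342.5, 169.4] 0.57 [0.452 0.365 0.01 ]
tray s [99.5, 304.4] 0.4 [ 0.449 -0.505  0.01 ]
{'shift': array([ -5.45,  46.15, -33.27]), 'jawyaw': np.float64(-67.4), 'g': array([ 0.202 , -0.4846,  0.2455])}
```

```bash
python3 -m jog '[{"x":-1,"y":4.5,"z":-3.6,"spin":-5},{"x":-1,"y":9,"z":-7.2,"spin":-10},{"x":-1,"y":13.5,"z":-10.8,"spin":-15},{"x":-1,"y":17.9,"z":-14.4,"spin":-20}]' 30
python3 -c "
from h import *
print(robot.observe()['time'],to_tool([.533,.12,.27],-8))"
```

```text
1.3 {'shift': array([ -2.45,  53.81, -43.07]), 'jawyaw': np.float64(-67.4), 'g': array([ 0.202 , -0.4846,  0.2455]), 'spin': np.float64(-59.4)}$[0]: bad value
```

```bash
python3 -m jog '[{"fingers":0,"x":-1,"y":4.5,"z":-3.6,"spin":-5},{"fingers":0,"x":-1,"y":9,"z":-7.2,"spin":-10},{"fingers":0,"x":-1,"y":13.5,"z":-10.8,"spin":-15},{"fingers":0,"x":-1,"y":17.9,"z":-14.4,"spin":-20}]' 30
python3 -c "
from h import *
print(robot.observe()['time'],to_tool([.533,.12,.27],-8))"
```

```text
time: 1.8
tool_pos: [0.3123, -0.2812, 0.4149]
tool_rot: [0.158, 1.57, -0.667]
contact_force: [0.7, -0.2, 0.4]
opening: 0.0918
1.8 {'shift': array([ -1.44,  43.44, -14.49]), 'jawyaw': np.float64(-47.2), 'g': array([ 0.3124, -0.2813,  0.2557]), 'spin': np.float64(-39.2)}
```

```bash
python3 -m jog '[{"fingers":0,"x":-0.5,"y":5.4,"z":-1.8,"spin":-5},{"fingers":0,"x":-0.5,"y":10.8,"z":-3.6,"spin":-10},{"fingers":0,"x":-1,"y":16.2,"z":-5.4,"spin":-15},{"fingers":0,"x":-1,"y":21.7,"z":-7.2,"spin":-20}]'
python3 -m jog '[{"fingers":0,"x":-0.5,"y":5.8,"z":0.2,"spin":-5},{"fingers":0,"x":-0.5,"y":11.6,"z":0.4,"spin":-10},{"fingers":0,"x":-0.5,"y":17.2,"z":0.5,"spin":-15},{"fingers":0,"x":-0.5,"y":22.8,"z":0.6,"spin":-19},{"fingers":0,"x":-0.5,"y":22.8,"z":0.6,"spin":-19}]'
python3 - <<'E'
from h import *
p,c=shot("wrist","w1")
print(to_tool([.533,.12,.27],-8))
for t in("plunger_grip","shutter_grip"): print([(q["xy"],round(q["conf"],2)) for q in robot.look_for(t,p)][:2])
print(p["T_tool_cam"].round(3), w2pix(c,[.533,.12,.155]))
E
```

```text
time: 2.3
tool_pos: [0.4233, -0.0812, 0.4253]
tool_rot: [-0.005, 1.569, -0.481]
contact_force: [0.2, -0.2, 0.4]
opening: 0.0921
time: 2.92
tool_pos: [0.5338, 0.1199, 0.429]
tool_rot: [2.086, 1.57, 1.945]
contact_force: [-0.5, -0.3, -0.4]
opening: 0.0916
{'shift': array([-0.02,  0.18, -0.03]), 'jawyaw': np.float64(-8.2), 'g': array([0.533 , 0.1182, 0.2698]), 'spin': np.float64(-0.2)}
[([280.9, 205.8], 0.89)]
[([335.9, 252.9], 0.61)]
[[-0.    -0.259  0.966  0.02 ]
 [ 0.    -0.966 -0.259  0.07 ]
 [ 1.     0.     0.001 -0.001]
 [ 0.     0.     0.     1.   ]] [282.46847047 217.99372043]
```

View pics/w1.png

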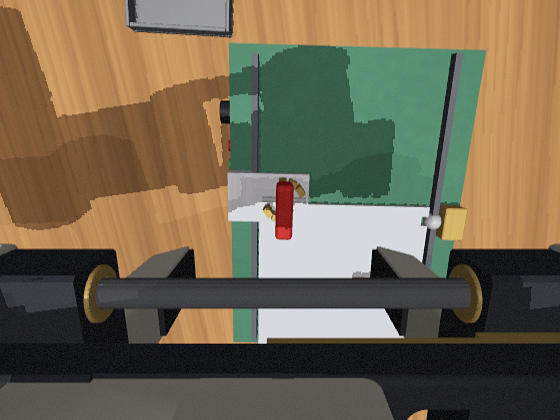

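The knob's top face centre is near (285,204); far deck corners at (230,43) and (485,50).

```bash
python3 - <<'E'
from h import *
T=toolT(); p=robot.read_camera("wrist"); c=cam(p,T)
h=cv2.cvtColor(p["color"],cv2.COLOR_RGB2HSV)
m=cv2.inRange(h,(0,150,60),(6,255,255))|cv2.inRange(h,(174,150,60),(180,255,255)); m[:,:250]=0; m[:150]=0; m[250:]=0
for v in range(174,246,6):
    k=np.where(m[v])[0]
    if len(k): print(v,k.min(),k.max(),p["color"][v,285])
A=pix2w(c,(285,180),.155);B=pix2w(c,(284.5,229),.155)
print("knob",A,B,(A+B)/2,np.hypot(*(A-B)[:2]))
L=pix2w(c,(230,43.5),.075);Rr=pix2w(c,(485,50.5),.075);L2=pix2w(c,(233,342),.075);R2=pix2w(c,(444,343),.075)
d=Rr-L;print("corners",L,Rr,L2,"w",np.hypot(*d[:2]),"yaw",np.degrees(np.arctan2(d[1],d[0])),np.degrees(np.arctan2((L-L2)[1],(L-L2)[0]))-90)
E
```

```text
180 278 292 [104  14  10]
186 277 293 [152  41  38]
192 277 293 [131  29  28]
198 277 293 [132  33  30]
204 277 292 [134  32  32]
210 276 292 [133  34  28]
216 277 292 [131  34  29]
222 277 292 [130  32  27]
228 277 292 [209  60  51]
234 279 289 [178  25  23]
knob [0.53818354 0.14644153 0.155     ] [0.53198217 0.10662896 0.155     ] [0.53508285 0.12653524 0.155     ] 0.04029265120926065
corners [0.50473823 0.26792065 0.075     ] [0.7394319  0.22731258 0.075     ] [ 0.44816899 -0.04814868  0.075     ] w 0.2381808827231646 yaw -9.816459537014389 -10.147207114187026
```

```bash
cat >> h.py <<'E'
BX=np.array([.577,.017,0]); BY=np.radians(-9.9)
def box(x,y,z): # box mm -> world m
    return BX+R.from_euler("z",BY).apply(np.array([x,y,z])/1000)
def unbox(P): return R.from_euler("z",-BY).apply(np.asarray(P)-BX)*1000
E
python3 -c "
from h import *
print(robot.observe()['qpos'].round(2),to_tool([.5345,.1195,.142],-9.9), box(-60,93,142))"
```

```text
[ 0.07  0.36  1.43 -0.    1.36  0.22] {'shift': array([12.85,  0.39,  0.15]), 'jawyaw': np.float64(-8.4), 'g': array([0.5325, 0.1159, 0.2705]), 'spin': np.float64(1.5)} [0.53388285 0.11893091 0.142     ]
```

```bash
python3 -m jog '[{"fingers":0.3,"x":3,"y":0.4,"z":0.1,"spin":1.5},{"fingers":0.3,"x":7,"y":0.4,"z":0.1,"spin":1.5},{"fingers":0.4,"x":11,"y":0.4,"z":0.1,"spin":1.5},{"fingers":0.5,"x":12.8,"y":0.4,"z":0.1,"spin":1.5},{"fingers":0.5,"x":12.8,"y":0.4,"z":0.1,"spin":1.5}]' 40
python3 - <<'E'
from h import *
print(to_tool(box(-60,93,142),-9.9))
p,c=shot("wrist","w2")
E
python3 -m jog '[{"fingers":1,"x":0,"y":0,"z":0,"spin":0},{"fingers":1,"x":0,"y":0,"z":0,"spin":0},{"fingers":1,"x":0,"y":0,"z":0,"spin":0},{"fingers":1,"x":0,"y":0,"z":0,"spin":0},{"fingers":1,"x":0,"y":0,"z":0,"spin":0}]' 40
```

```text
time: 3.75
tool_pos: [0.534, 0.1193, 0.3008]
tool_rot: [-2.819, 1.568, -2.994]
contact_force: [0.6, -0.4, 1.2]
opening: 0.048
{'shift': array([-0.04, -0.03,  0.04]), 'jawyaw': np.float64(-10.0), 'g': array([0.5335, 0.1193, 0.1416]), 'spin': np.float64(-0.1)}
time: 4.42
tool_pos: [0.5346, 0.1206, 0.302]
tool_rot: [0.043, 1.57, -0.129]
contact_force: [-0.1, -0.7, 1.9]
opening: 0.0137
```

View pics/w2.png

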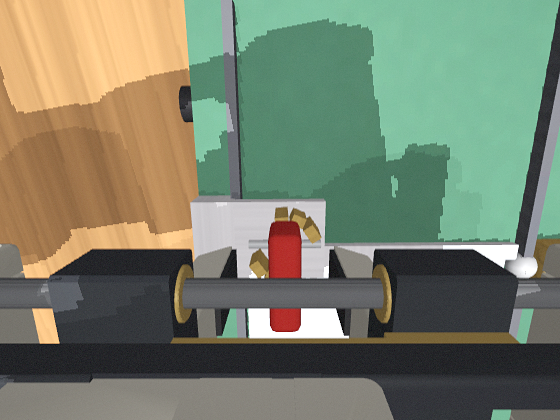

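Knob (285,275) sits centred between the fingers, and the grip reads 13.7 mm. Lift 20 mm.

```bash
python3 -m jog '[{"fingers":1,"x":-0.7,"y":0,"z":0,"spin":0},{"fingers":1,"x":-1.4,"y":0,"z":0,"spin":0},{"fingers":1,"x":-2.0,"y":0,"z":0,"spin":0},{"fingers":1,"x":-2.0,"y":0,"z":0,"spin":0},{"fingers":1,"x":-2.0,"y":0,"z":0,"spin":0}]'
```

```text
time: 5.05
tool_pos: [0.5345, 0.1206, 0.3215]
tool_rot: [-0.444, 1.571, -0.616]
contact_force: [5.0, 0.3, -11.5]
opening: 0.0134
```

```bash
python3 -m jog '[{"fingers":1,"x":0,"y":0,"z":0,"spin":-8},{"fingers":1,"x":0,"y":0,"z":0,"spin":-16},{"fingers":1,"x":0,"y":0,"z":0,"spin":-24},{"fingers":1,"x":0,"y":0,"z":0,"spin":-32},{"fingers":1,"x":0,"y":0,"z":0,"spin":-36}]'
python3 -m jog '[{"fingers":1,"x":0,"y":0,"z":0,"spin":-8},{"fingers":1,"x":0,"y":0,"z":0,"spin":-16},{"fingers":1,"x":0,"y":0,"z":0,"spin":-24},{"fingers":1,"x":0,"y":0,"z":0,"spin":-30},{"fingers":1,"x":0,"y":0,"z":0,"spin":-30}]'
python3 -c "
from h import *
print(to_tool(box(-60,93,162),56.1),robot.observe()['torque'])"
```

```text
time: 5.68
tool_pos: [0.5353, 0.1207, 0.3219]
tool_rot: [-0.3, 1.567, 0.158]
contact_force: [8.9, 1.9, -9.5]
opening: 0.0137
time: 6.3
tool_pos: [0.5358, 0.1212, 0.3223]
tool_rot: [-0.656, 1.565, 0.325]
contact_force: [10.9, 4.8, -10.8]
opening: 0.0137
{'shift': array([ 0.11,  0.09, -0.37]), 'jawyaw': np.float64(56.2), 'g': array([0.5367, 0.1215, 0.1631]), 'spin': np.float64(0.1)} [ 0.90819924 -2.04805276  0.01710231]
```

```bash
python3 -m jog '[{"fingers":1,"x":0.3,"y":0,"z":0,"spin":0},{"fingers":1,"x":0.7,"y":0,"z":0,"spin":0},{"fingers":1,"x":0.7,"y":0,"z":0,"spin":0},{"fingers":0.6,"x":0.7,"y":0,"z":0,"spin":0},{"fingers":0.6,"x":0.7,"y":0,"z":0,"spin":0}]'
python3 -m jog '[{"fingers":0.5,"x":-2,"y":0,"z":0,"spin":0},{"fingers":0.4,"x":-6,"y":0,"z":0,"spin":0},{"fingers":0.3,"x":-12,"y":0,"z":0,"spin":0},{"fingers":0.3,"x":-12,"y":0,"z":0,"spin":0}]'
python3 - <<'E'
from h import *
print(to_tool(box(35,0,109),80.1))
p,c=shot("wrist","w3")
h=cv2.cvtColor(p["color"],cv2.COLOR_RGB2HSV)
m=cv2.inRange(h,(0,150,60),(6,255,255))
print(cv2.minAreaRect(np.argwhere(m)[:,::-1].astype(np.float32)), w2pix(c,box(-60,93,168)), w2pix(c,box(-60,93,155)))
E
```

```text
time: 6.92
tool_pos: [0.5341, 0.1206, 0.3153]
tool_rot: [2.591, 1.57, -2.713]
contact_force: [0.0, -0.4, 1.0]
opening: 0.0292
time: 7.42
tool_pos: [0.5345, 0.1206, 0.4401]
tool_rot: [-0.917, 1.561, 0.062]
contact_force: [-0.4, -0.5, -0.1]
opening: 0.0636
{'shift': array([ 17.26, -12.25,  -5.  ]), 'jawyaw': np.float64(56.1), 'g': array([0.536 , 0.1207, 0.2809]), 'spin': np.float64(-24.0)}
((287.15484619140625, 178.58053588867188), (21.002668380737305, 122.11189270019531), 6.225829124450684) [278.15342241 216.90330693] [278.28753786 212.73615972]
```

View pics/w3.png

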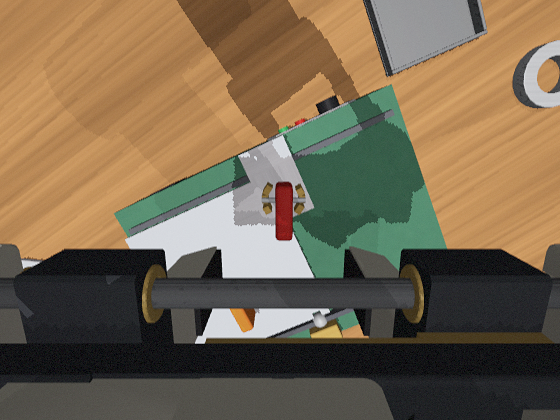

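Knob (285,210) is staying twisted about 66° from the box axes, with cams exposed. Now the tab.

```bash
python3 -m jog '[{"fingers":0.3,"x":1,"y":-5,"z":-2,"spin":-8},{"fingers":0.3,"x":4,"y":-10,"z":-4,"spin":-16},{"fingers":0.3,"x":8,"y":-12.2,"z":-5,"spin":-24},{"fingers":0.3,"x":12,"y":-12.2,"z":-5,"spin":-24},{"fingers":0.3,"x":12,"y":-12.2,"z":-5,"spin":-24}]' 40
python3 - <<'E'
from h import *
print(to_tool(box(35,0,107),80.1))
p,c=shot("wrist","w4")
h=cv2.cvtColor(p["color"],cv2.COLOR_RGB2HSV)
m=cv2.inRange(h,(7,170,90),(16,255,255)); n,l,s,ce=cv2.connectedComponentsWithStats(m)
print([(a.tolist(),b.round(0)) for a,b in zip(s,ce) if a[4]>200],w2pix(c,box(35,0,117)))
E
```

```text
time: 8.1
tool_pos: [0.6065, 0.0108, 0.3104]
tool_rot: [1.643, 1.561, 3.041]
contact_force: [0.1, -0.3, 0.8]
opening: 0.0645
{'shift': array([ 4.41, -0.69,  0.12]), 'jawyaw': np.float64(80.1), 'g': array([0.6049, 0.011 , 0.1512]), 'spin': np.float64(-0.0)}
[([0, 0, 560, 420, 233972], array([279., 209.])), ([282, 221, 24, 57, 1228], array([293., 251.]))] [283.38950177 266.80056661]
```

```bash
python3 - <<'E'
from h import *
T=toolT(); p=robot.read_camera("wrist"); c=cam(p,T)
for uv in((282,270),(306,270),(294,265),(294,221),(294,278)): print(uv,unbox(pix2w(c,uv,.117)).round(1))
E
```

```text
(282, 270) [ 40.1  -0.3 117. ]
(306, 270) [ 40.1  13.7 117. ]
(294, 265) [ 36.9   6.7 117. ]
(294, 221) [ 10.3   6.4 117. ]
(294, 278) [ 45.2   6.7 117. ]
```

```bash
python3 -m jog '[{"fingers":0.3,"x":2,"y":-0.3,"z":0.6,"spin":0},{"fingers":0.3,"x":4.3,"y":-0.5,"z":0.8,"spin":0},{"fingers":0.3,"x":4.3,"y":-0.5,"z":0.8,"spin":0}]' 40
python3 -m jog '[{"fingers":1,"x":0,"y":0,"z":0,"spin":0},{"fingers":1,"x":0,"y":0,"z":0,"spin":0},{"fingers":1,"x":0,"y":0,"z":0,"spin":0},{"fingers":1,"x":0,"y":0,"z":0,"spin":0},{"fingers":1,"x":0,"y":0,"z":0,"spin":0}]'
python3 -c "
from h import *
print(to_tool(box(35,0,107),80.1))"
```

```text
time: 8.57
tool_pos: [0.6141, 0.0187, 0.2722]
tool_rot: [1.923, 1.57, -2.96]
contact_force: [-0.2, 1.1, 0.5]
opening: 0.0645
time: 9.2
tool_pos: [0.6142, 0.018, 0.2718]
tool_rot: [-2.049, 1.571, -0.651]
contact_force: [0.0, -0.8, 1.9]
opening: 0.0188
{'shift': array([ 0.56,  0.15, -0.74]), 'jawyaw': np.float64(80.1), 'g': array([0.6142, 0.018 , 0.1126]), 'spin': np.float64(0.0)}
```

```bash
python3 -m jog '[{"fingers":1,"x":0,"y":0,"z":0,"spin":0},{"fingers":1,"x":0,"y":0,"z":0,"spin":0},{"fingers":1,"x":0,"y":0,"z":0,"spin":0}]'
python3 -m jog '[{"fingers":1,"x":0,"y":0,"z":1.5,"spin":0},{"fingers":1,"x":0,"y":0,"z":4,"spin":0},{"fingers":1,"x":0,"y":0,"z":6,"spin":0},{"fingers":1,"x":0,"y":0,"z":8,"spin":0}]'
python3 -c "
from h import *
print(to_tool(box(35,140,107),80.1))"
```

```text
time: 9.57
tool_pos: [0.614, 0.0168, 0.2717]
tool_rot: [2.991, 1.568, -1.894]
contact_force: [-2.3, -6.8, 1.8]
opening: 0.014
time: 10.07
tool_pos: [0.6276, 0.0955, 0.2717]
tool_rot: [2.748, 1.566, -2.137]
contact_force: [-4.9, -10.3, 2.8]
opening: 0.0136
{'shift': array([0.53, 0.1 , 5.47]), 'jawyaw': np.float64(80.1), 'g': array([0.6272, 0.0949, 0.1125]), 'spin': np.float64(0.0)}
```

```bash
sed -i 's/BX=np.array.*;/BX=np.array([.578,.0228,0]);/' h.py
python3 -m jog '[{"fingers":1,"x":0,"y":0,"z":2,"spin":0},{"fingers":1,"x":0,"y":0,"z":4,"spin":0},{"fingers":1,"x":0,"y":0,"z":6.1,"spin":0},{"fingers":1,"x":0,"y":0,"z":6.1,"spin":0},{"fingers":1,"x":0,"y":0,"z":6.1,"spin":0}]'
python3 -c "
from h import *
print(to_tool(box(35,140,107),80.1))"
```

```text
time: 10.7
tool_pos: [0.638, 0.1581, 0.2718]
tool_rot: [0.463, 1.569, 1.862]
contact_force: [-2.2, 4.8, 2.0]
opening: 0.0135
{'shift': array([ 0.56,  0.07, -0.39]), 'jawyaw': np.float64(80.2), 'g': array([0.6379, 0.1584, 0.1126]), 'spin': np.float64(0.1)}
```

```bash
python3 -m jog '[{"fingers":0.4,"x":0,"y":0,"z":0,"spin":0},{"fingers":0.4,"x":0,"y":0,"z":0,"spin":0},{"fingers":0.4,"x":-3,"y":0,"z":0,"spin":0},{"fingers":0.4,"x":-4.3,"y":0,"z":0,"spin":0},{"fingers":0.4,"x":-4.3,"y":0,"z":0,"spin":0}]'
python3 - <<'E'
from h import *
p,c=shot("wrist","w5")
print(to_tool(box(35,140,107),80.1))
h=cv2.cvtColor(p["color"],cv2.COLOR_RGB2HSV)
m=cv2.inRange(h,(7,170,90),(16,255,255)); n,l,s,ce=cv2.connectedComponentsWithStats(m)
for a in s[1:]:
    if a[4]>200: print(a,[unbox(pix2w(c,(a[0]+d,270),.117)).round(1) for d in (0,a[2])])
E
```

```text
time: 11.32
tool_pos: [0.6386, 0.1568, 0.3157]
tool_rot: [-1.33, 1.568, 0.068]
contact_force: [0.1, 0.2, 0.4]
opening: 0.0541
{'shift': array([ 4.84,  0.15, -0.24]), 'jawyaw': np.float64(80.1), 'g': array([0.6384, 0.1568, 0.1554]), 'spin': np.float64(0.0)}
[ 273  204   24   74 1613] [array([ 48.4, 137.5, 117. ]), array([ 48.4, 151.8, 117. ])]
```

View pics/w5.png

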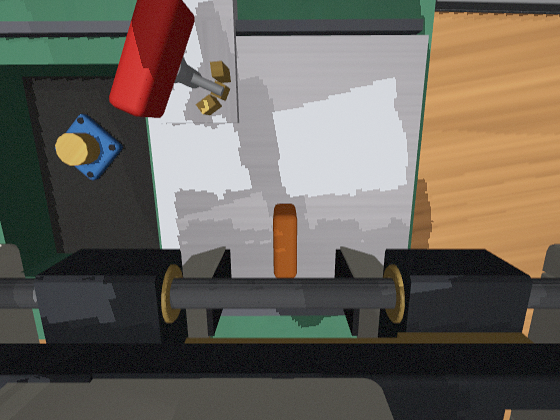

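Tab at (285,240), shutter well clear of the well, blue cap at (85,148) with a ~45° yaw. I check the open stop against the plate/deck edges, since my travel estimate reads ~143 mm.

```bash
python3 - <<'E'
from h import *
T=toolT(); p=robot.read_camera("wrist"); c=cam(p,T); im=p["color"]
for v in (70,120,170): 
    print(v,[tuple(int(q) for q in x) for x in im[v,404:440:2]])
E
```

```text
70 [(175, 171, 175), (175, 174, 177), (174, 170, 176), (175, 171, 175), (173, 171, 174), (173, 171, 174), (173, 170, 173), (172, 170, 174), (171, 169, 171), (172, 169, 173), (173, 169, 173), (81, 107, 96), (49, 89, 70), (208, 155, 99), (201, 152, 99), (200, 150, 99), (199, 150, 99), (198, 147, 92)]
120 [(175, 174, 177), (178, 175, 180), (176, 174, 178), (177, 175, 177), (176, 174, 177), (178, 175, 177), (177, 175, 176), (175, 173, 175), (182, 177, 181), (49, 88, 67), (138, 123, 84), (195, 144, 93), (191, 141, 92), (190, 141, 90), (189, 139, 90), (188, 140, 90), (188, 140, 89), (187, 137, 84)]
170 [(214, 217, 223), (177, 173, 176), (178, 174, 178), (179, 176, 179), (179, 177, 178), (179, 177, 180), (100, 123, 109), (47, 89, 71), (209, 155, 101), (203, 153, 98), (204, 154, 100), (203, 155, 101), (202, 152, 97), (203, 153, 100), (200, 150, 93), (201, 151, 96), (200, 150, 94), (199, 150, 95)]
```

```bash
python3 - <<'E'
from h import *
T=toolT(); p=robot.read_camera("wrist"); c=cam(p,T); im=p["color"].astype(int)
for v in (70,120,170,220):
    r=im[v]; g=(r[:,1]>1.25*r[:,0])
    cols=[u for u in range(395,445) if g[u]]
    w=[u for u in range(380,445) if abs(r[u,0]-r[u,2])<25 and r[u,0]>90]
    if cols and w: print(v,max(w),min(cols),max(cols),unbox(pix2w(c,(max(w)+.5,v),.083)).round(1),unbox(pix2w(c,(max(cols)+.5,v),.075)).round(1))
    # left edge of plate
    w=[u for u in range(120,260) if abs(r[u,0]-r[u,2])<25 and r[u,0]>90]
    if w: print("  L",min(w),unbox(pix2w(c,(min(w),v),.083)).round(1))
E
```

```text
70 426 427 429 [-67.8 229.   83. ] [-69.1 234.1  75. ]
  L 178 [-67.8  80.2  83. ]
120 421 422 424 [-39.1 229.1  83. ] [-39.3 234.3  75. ]
  L 147 [-39.   58.5  83. ]
170 416 417 419 [ -8.1 229.3  83. ] [ -7.2 234.6  75. ]
  L 153 [-8.  59.1 83. ]
220 411 412 414 [ 25.4 229.5  83. ] [ 27.6 234.8  75. ]
  L 158 [25.6 59.  83. ]
```

The plate edges agree: the shutter sits ~144 mm, i.e. just past the click. Regrip and bring it back ~4 mm.

```bash
python3 -m jog '[{"fingers":0.4,"x":2,"y":0,"z":0.1,"spin":0},{"fingers":0.4,"x":4.3,"y":0,"z":0.1,"spin":0},{"fingers":1,"x":4.3,"y":0,"z":0.1,"spin":0},{"fingers":1,"x":4.3,"y":0,"z":0.1,"spin":0},{"fingers":1,"x":4.3,"y":0,"z":0.1,"spin":0}]' 40
python3 -m jog '[{"fingers":1,"x":0,"y":0,"z":0,"spin":0},{"fingers":1,"x":0,"y":0,"z":0,"spin":0},{"fingers":1,"x":0,"y":0,"z":0,"spin":0},{"fingers":1,"x":0,"y":0,"z":0,"spin":0}]'
for i in 1 2 3 4; do python3 -m jog '[{"fingers":1,"x":0,"y":0,"z":-0.1,"spin":0},{"fingers":1,"x":0,"y":0,"z":-0.1,"spin":0}]'; done
```

```text
time: 12.1
tool_pos: [0.6388, 0.158, 0.2727]
tool_rot: [-1.33, 1.569, 0.068]
contact_force: [-0.6, 0.2, -0.0]
opening: 0.0295
time: 12.6
tool_pos: [0.6386, 0.1576, 0.2723]
tool_rot: [-2.296, 1.57, -0.898]
contact_force: [-1.1, -3.6, 5.3]
opening: 0.0136
time: 12.85
tool_pos: [0.6385, 0.1572, 0.2723]
tool_rot: [-0.978, 1.57, 0.421]
contact_force: [-0.9, -1.3, 5.5]
opening: 0.0138
time: 13.1
tool_pos: [0.6384, 0.1566, 0.2723]
tool_rot: [-0.707, 1.569, 0.692]
contact_force: [-0.4, 2.2, 5.8]
opening: 0.0138
time: 13.35
tool_pos: [0.6382, 0.1555, 0.2723]
tool_rot: [-0.906, 1.569, 0.492]
contact_force: [-0.5, -0.0, 6.5]
opening: 0.0137
time: 13.6
tool_pos: [0.638, 0.1542, 0.2723]
tool_rot: [-1.259, 1.57, 0.139]
contact_force: [-0.5, 0.1, 5.1]
opening: 0.0136
```

```bash
for i in 1 2 3 4; do python3 -m jog '[{"fingers":1,"x":0,"y":0,"z":-0.1,"spin":0},{"fingers":1,"x":0,"y":0,"z":-0.1,"spin":0}]' | egrep 'tool_pos|force'; done
```

```text
tool_pos: [0.6379, 0.1535, 0.2723]
contact_force: [0.4, 2.0, 6.7]
tool_pos: [0.6377, 0.1531, 0.2723]
contact_force: [0.1, 4.7, 6.3]
tool_pos: [0.6376, 0.1527, 0.2723]
contact_force: [0.9, 6.3, 4.6]
tool_pos: [0.6375, 0.1522, 0.2723]
contact_force: [1.2, 10.7, 3.4]
```

```bash
python3 -m jog '[{"fingers":1,"x":0,"y":0,"z":0.2,"spin":0},{"fingers":1,"x":0,"y":0,"z":0.2,"spin":0},{"fingers":0.4,"x":0,"y":0,"z":0.2,"spin":0},{"fingers":0.4,"x":0,"y":0,"z":0.2,"spin":0},{"fingers":0.4,"x":0,"y":0,"z":0.2,"spin":0}]'
python3 -m jog '[{"fingers":0.4,"x":-4.2,"y":0,"z":0.2,"spin":0},{"fingers":0.3,"x":-8,"y":0,"z":0,"spin":0},{"fingers":0.3,"x":-13,"y":0,"z":0,"spin":0},{"fingers":0.3,"x":-13,"y":0,"z":0,"spin":0}]'
python3 - <<'E'
from h import *
T=toolT(); p=robot.read_camera("wrist"); c=cam(p,T); im=p["color"].astype(int); cv2.imwrite("pics/w6.png",p["color"][:,:,::-1])
for v in range(80,260,30):
    r=im[v]; g=(r[:,1]>1.25*r[:,0])
    w=[u for u in range(300,460) if abs(r[u,0]-r[u,2])<25 and r[u,0]>90]
    if w:
        cols=[u for u in range(max(w),max(w)+30) if g[u]]
        if cols: print(v,max(w),max(cols),unbox(pix2w(c,(max(w)+.5,v),.083)).round(1),unbox(pix2w(c,(max(cols)+.5,v),.075)).round(1))
print(to_tool(box(0,0,200)))
for q in robot.look_for("dried_cap",p)[:3]: print(q["xy"],q["conf"],unbox(pix2w(c,q["xy"],.041)).round(1))
E
```

```text
time: 15.22
tool_pos: [0.6374, 0.1519, 0.2711]
tool_rot: [1.972, 1.57, -2.913]
contact_force: [-0.1, 0.3, 0.6]
opening: 0.039
time: 15.72
tool_pos: [0.6379, 0.152, 0.4066]
tool_rot: [-1.288, 1.562, 0.11]
contact_force: [-0.1, -0.5, -1.2]
opening: 0.0641
80 380 389 [-71.  223.5  83. ] [-72.  233.8  75. ]
110 378 386 [-46.3 223.7  83. ] [-46.7 233.3  75. ]
140 376 384 [-20.4 224.   83. ] [-20.1 233.7  75. ]
170 374 382 [  6.7 224.2  83. ] [  7.8 234.1  75. ]
200 372 380 [ 35.3 224.5  83. ] [ 37.  234.5  75. ]
230 370 378 [ 65.2 224.7  83. ] [ 67.8 235.   75. ]
{'shift': array([  4.41,   3.73, -13.77]), 'jawyaw': np.float64(80.1), 'g': array([0.6382, 0.152 , 0.2444])}
[137.6, 142.6] 0.94 [-16.  -10.9  41. ]
[453.4, 19.8] 0.41 [-129.1  299.7   41. ]
```

View pics/w6.png

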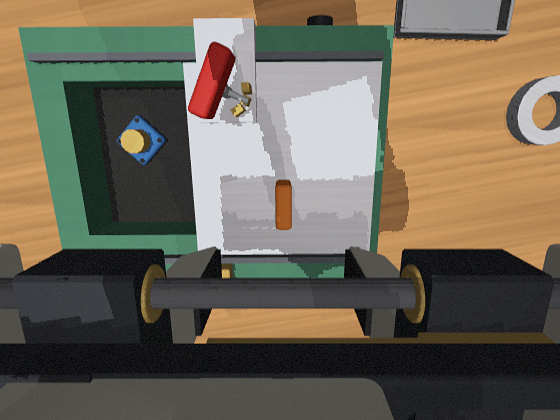

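Shutter is now 10 mm short of the deck edge = 140 mm, the open stop. Blue cap: neck top near (133,141), flange centre (142,140).

```bash
sed -i 's/radians(-9.9)/radians(-9.5)/' h.py
cat >> h.py <<'E'
def neck(p,c,z,roi=None):
    """round yellow neck blobs: world centre of top face at height z"""
    h=cv2.cvtColor(p["color"],cv2.COLOR_RGB2HSV); m=cv2.inRange(h,(17,90,90),(32,255,255))
    n,l,s,ce=cv2.connectedComponentsWithStats(m); o=[]
    for i in range(1,n):
        if s[i,4]>80: o.append((s[i].tolist(),ce[i].round(1),pix2w(c,ce[i],z)))
    return o
E
python3 - <<'E'
from h import *
T=toolT(); p=robot.read_camera("wrist"); c=cam(p,T)
for s,ce,P in neck(p,c,.053): print(s,ce,P.round(4),unbox(P).round(1))
h=cv2.cvtColor(p["color"],cv2.COLOR_RGB2HSV); m=cv2.inRange(h,(95,120,60),(125,255,255)); m[:100]=0;m[:,:100]=0;m[190:]=0;m[:,190:]=0
print(cv2.minAreaRect(np.argwhere(m)[:,::-1].astype(np.float32)))
u=cv2.minAreaRect(np.argwhere(m)[:,::-1].astype(np.float32))[0]
P=pix2w(c,u,.037);print("flange",P.round(4),unbox(P))
print("rel",to_tool(np.r_[P[:2],.10],-9.5))
print("tab",unbox(pix2w(c,(284,205),.117)), "qpos",robot.observe()["qpos"].round(2))
E
```

```text
[231, 106, 17, 14, 111] [238.3 112.5] [0.5465 0.1249 0.053 ] [-48.   95.5  53. ]
[120, 133, 24, 24, 454] [131.7 144.8] [0.5582 0.015  0.053 ] [-18.3 -11.   53. ]
[414, 267, 11, 55, 258] [420.3 294.4] [0.7707 0.2848 0.053 ] [146.8 290.2  53. ]
[141, 269, 10, 53, 255] [144.4 296.6] [ 0.7209 -0.019   0.053 ] [147.8 -17.6  53. ]
((140.19410705566406, 143.5235137939453), (39.37287902832031, 35.9019889831543), 40.601295471191406)
flange [0.558  0.0167 0.037 ] [-18.74269663  -9.2770429   37.        ]
rel {'shift': array([ 14.14,   5.43, -14.66]), 'jawyaw': np.float64(80.1), 'g': array([0.637 , 0.1519, 0.2412]), 'spin': np.float64(89.6)}
tab [ 28.81045221 138.94246843 117.        ] qpos [ 0.12  0.59  1.13 -0.    1.42 -1.28]
```

```bash
python3 -m jog '[{"fingers":0.4,"x":0,"y":1,"z":-3,"spin":10},{"fingers":0.4,"x":0,"y":2.5,"z":-7,"spin":20},{"fingers":0.4,"x":0,"y":4,"z":-11,"spin":30},{"fingers":0.4,"x":0,"y":5.4,"z":-14.6,"spin":40},{"fingers":0.4,"x":0,"y":5.4,"z":-14.6,"spin":50}]'
python3 -m jog '[{"fingers":0.5,"x":1,"y":0,"z":0,"spin":10},{"fingers":0.5,"x":3,"y":0,"z":0,"spin":20},{"fingers":0.5,"x":5,"y":0,"z":0,"spin":30},{"fingers":0.5,"x":8,"y":0,"z":0,"spin":39.6},{"fingers":0.5,"x":8,"y":0,"z":0,"spin":39.6}]'
python3 - <<'E'
from h import *
T=toolT(); p=robot.read_camera("wrist"); c=cam(p,T); cv2.imwrite("pics/w7.png",p["color"][:,:,::-1])
for s,ce,P in neck(p,c,.053): print(s,ce,P.round(4),unbox(P).round(1))
print(to_tool([.558,.016,.0575],-9.5))
E
```

```text
time: 16.5
tool_pos: [0.558, 0.0154, 0.4001]
tool_rot: [2.68, 1.567, -3.086]
contact_force: [-0.6, 0.1, 0.6]
opening: 0.0553
time: 17.12
tool_pos: [0.5583, 0.0175, 0.3183]
tool_rot: [-3.069, 1.563, 3.05]
contact_force: [-0.6, -0.7, 0.3]
opening: 0.0457
[194, 18, 16, 15, 169] [202.5  24.6] [0.5247 0.1623 0.053 ] [-75.6 128.8  53. ]
[225, 30, 22, 25, 222] [235.2  41.8] [0.5443 0.1483 0.053 ] [-53.9 118.2  53. ]
[173, 77, 19, 21, 212] [182.5  87.1] [0.5018 0.1261 0.053 ] [-92.2  89.3  53. ]
[484, 83, 46, 62, 2165] [506.4 114.1] [0.7266 0.0703 0.053 ] [138.7  71.4  53. ]
[200, 96, 20, 14, 210] [210.4 102.5] [0.519  0.1128 0.053 ] [-73.  79.  53.]
[272, 209, 30, 28, 658] [286.5 222.6] [0.5583 0.0159 0.053 ] [-18.3 -10.1  53. ]
[179, 268, 8, 54, 223] [181.7 295.2] [ 0.4617 -0.0324  0.053 ] [-105.6  -73.6   53. ]
[379, 268, 8, 54, 209] [383.4 295.7] [ 0.6278 -0.0596  0.053 ] [ 62.7 -73.1  53. ]
{'shift': array([10.35, -0.15,  0.05]), 'jawyaw': np.float64(-9.3), 'g': array([0.5582, 0.0175, 0.161 ]), 'spin': np.float64(0.2)}
```

```bash
python3 -m jog '[{"fingers":0.5,"x":3.5,"y":-0.1,"z":0,"spin":0},{"fingers":0.5,"x":7,"y":-0.1,"z":0,"spin":0},{"fingers":0.5,"x":9.5,"y":-0.1,"z":0,"spin":0},{"fingers":0.5,"x":10.2,"y":-0.1,"z":0,"spin":0},{"fingers":0.5,"x":10.2,"y":-0.1,"z":0,"spin":0}]' 40
python3 -m jog '[{"fingers":1,"x":0,"y":0,"z":0,"spin":0},{"fingers":1,"x":0,"y":0,"z":0,"spin":0},{"fingers":1,"x":0,"y":0,"z":0,"spin":0},{"fingers":1,"x":0,"y":0,"z":0,"spin":0}]'
python3 -m jog '[{"fingers":1,"x":-3,"y":0,"z":0,"spin":0},{"fingers":1,"x":-8,"y":0,"z":0,"spin":0},{"fingers":1,"x":-13,"y":0,"z":0,"spin":0},{"fingers":1,"x":-18,"y":0,"z":0,"spin":0}]'
python3 - <<'E'
from h import *
p,c=shot("wrist","w8"); print(to_tool([.453,.355,.10]),robot.observe()["qpos"].round(2))
print([ (s,ce) for s,ce,P in neck(p,c,.053)])
E
```

```text
time: 17.8
tool_pos: [0.5595, 0.0165, 0.2204]
tool_rot: [-0.05, 1.57, -0.214]
contact_force: [-0.4, 0.9, -0.1]
opening: 0.046
time: 18.3
tool_pos: [0.5593, 0.0165, 0.2204]
tool_rot: [-0.014, 1.569, -0.179]
contact_force: [-0.5, -1.1, 5.4]
opening: 0.0228
time: 18.8
tool_pos: [0.5588, 0.0166, 0.4011]
tool_rot: [-3.016, 1.57, 3.102]
contact_force: [1.5, 0.4, -1.1]
opening: 0.0228
{'shift': array([ 14.76,  31.61, -16.43]), 'jawyaw': np.float64(-9.5), 'g': array([0.5614, 0.0164, 0.2492])} [-0.11  0.4   1.42 -0.    1.31  0.06]
[([333, 8, 51, 16, 773], array([357.7,  15.7])), ([221, 54, 10, 10, 84], array([225.4,  58.8])), ([241, 61, 15, 17, 119], array([247.4,  69.7])), ([205, 93, 15, 16, 107], array([211.9,  99.9])), ([424, 96, 30, 43, 1083], array([438.3, 117.4])), ([223, 106, 14, 9, 104], array([230.2, 109.9])), ([260, 256, 46, 22, 811], array([282.5, 268.1])), ([334, 267, 5, 55, 187], array([336.3, 295.3])), ([227, 268, 6, 54, 207], array([228.9, 295.3])), ([470, 330, 53, 14, 476], array([495.7, 337.2]))]
```

```bash
python3 -m jog '[{"fingers":1,"x":0,"y":5,"z":-2.5,"spin":0},{"fingers":1,"x":0,"y":10.5,"z":-5.5,"spin":0},{"fingers":1,"x":0,"y":16,"z":-8.2,"spin":0},{"fingers":1,"x":0,"y":20,"z":-10.5,"spin":0},{"fingers":1,"x":0,"y":24,"z":-12.5,"spin":0}]'
python3 - <<'E'
from h import *
p,c=shot("wrist","w9"); print(to_tool([.453,.355,.10]))
h=cv2.cvtColor(p["color"],cv2.COLOR_RGB2HSV); m=cv2.inRange(h,(0,0,30),(180,60,210)); m[245:]=0
n,l,s,ce=cv2.connectedComponentsWithStats(m)
for a,b in zip(s[1:],ce[1:]): 
    if a[4]>1500: print(a,b.round(0),pix2w(c,b,.015).round(3))
print([(q["xy"],pix2w(c,q["xy"],.01).round(3)) for q in robot.look_for("tray",p)[:2]])
E
```

```text
time: 19.48
tool_pos: [0.4744, 0.2754, 0.3993]
tool_rot: [-2.371, 1.57, -2.535]
contact_force: [1.3, -1.1, -0.3]
opening: 0.0226
{'shift': array([14.03,  7.07, -3.11]), 'jawyaw': np.float64(-9.3), 'g': array([0.4725, 0.2797, 0.24  ])}
[  200    59   109   112 11392] [253. 114.] [0.457 0.364 0.015]
[([252.3, 110.6], array([0.456, 0.368, 0.01 ]))]
```

```bash
python3 -m jog '[{"fingers":1,"x":1,"y":4,"z":-1.5,"spin":0},{"fingers":1,"x":6,"y":7.6,"z":-3,"spin":0},{"fingers":1,"x":12,"y":7.6,"z":-3,"spin":0},{"fingers":1,"x":17,"y":7.6,"z":-3,"spin":0},{"fingers":1,"x":19,"y":7.6,"z":-3,"spin":0}]'
python3 -m jog '[{"fingers":1,"x":0.5,"y":0,"z":0,"spin":0},{"fingers":1,"x":1.0,"y":0,"z":0,"spin":0},{"fingers":0.55,"x":1.0,"y":0,"z":0,"spin":0},{"fingers":0.55,"x":1.0,"y":0,"z":0,"spin":0},{"fingers":0.55,"x":1.0,"y":0,"z":0,"spin":0}]'
python3 -m jog '[{"fingers":0.5,"x":-3,"y":0,"z":0,"spin":0},{"fingers":0.4,"x":-8,"y":0,"z":0,"spin":0},{"fingers":0.4,"x":-14,"y":0,"z":0,"spin":0},{"fingers":0.4,"x":-20,"y":0,"z":0,"spin":0},{"fingers":0.4,"x":-20,"y":-2,"z":0,"spin":0}]'
python3 - <<'E'
from h import *
p,c=shot("wrist")
h=cv2.cvtColor(p["color"],cv2.COLOR_RGB2HSV); m=cv2.inRange(h,(95,120,60),(125,255,255)); m[260:]=0
b=cv2.moments(m,True); u=(b["m10"]/b["m00"],b["m01"]/b["m00"]); print(b["m00"],u,pix2w(c,u,.014))
pt,ct=shot("top","t2"); 
for n_,pp,cc in (("t",pt,ct),("s",*shot("scene"))):
  for q in robot.look_for("cap1",pp)[:6]: print(n_,round(q["conf"],2),pix2w(cc,q["xy"],.016).round(3))
print(to_tool([.45,-.24,.25]),robot.observe()["time"])
E
```

```text
time: 20.2
tool_pos: [0.4575, 0.3525, 0.2059]
tool_rot: [-2.39, 1.565, -2.555]
contact_force: [0.0, -0.0, -0.7]
opening: 0.0223
time: 20.82
tool_pos: [0.4584, 0.3538, 0.2004]
tool_rot: [0.616, 1.569, 0.451]
contact_force: [0.1, 0.2, -0.2]
opening: 0.041
time: 21.45
tool_pos: [0.4553, 0.3348, 0.4056]
tool_rot: [0.675, 1.559, 0.511]
contact_force: [0.6, -0.8, -1.1]
opening: 0.055
579.0 (279.5077720207254, 175.36960276338516) [0.45832725 0.35542405 0.014     ]
t 0.73 [ 0.451 -0.228  0.016]
t 0.69 [ 0.584 -0.326  0.016]
t 0.6 [ 0.446 -0.32   0.016]
s 0.76 [ 0.578 -0.221  0.016]
s 0.64 [ 0.465 -0.326  0.016]
s 0.53 [ 0.454 -0.241  0.016]
s 0.52 [ 0.59  -0.327  0.016]
{'shift': array([ -0.99, -56.71,   9.01]), 'jawyaw': np.float64(-9.5), 'g': array([0.4547, 0.3342, 0.2398])} 21.7
```

```bash
python3 -m jog '[{"fingers":0.4,"x":-0.5,"y":-5.9,"z":1.6,"spin":0},{"fingers":0.4,"x":-1,"y":-11.8,"z":3.2,"spin":0},{"fingers":0.4,"x":-1.5,"y":-17.7,"z":4.8,"spin":0},{"fingers":0.4,"x":-2,"y":-23.6,"z":6.4,"spin":0},{"fingers":0.4,"x":-2,"y":-29.5,"z":8,"spin":0}]' | head -2
python3 -m jog '[{"fingers":0.4,"x":-0.5,"y":-5.9,"z":1.6,"spin":0},{"fingers":0.4,"x":-1,"y":-11.8,"z":3.2,"spin":0},{"fingers":0.4,"x":-1,"y":-17.7,"z":4.8,"spin":0},{"fingers":0.4,"x":-1,"y":-23.6,"z":6.4,"spin":0},{"fingers":0.4,"x":-1,"y":-28,"z":7.5,"spin":0}]' | head -2
python3 -m jog '[{"fingers":0.4,"x":-0.5,"y":-3.5,"z":1,"spin":0},{"fingers":0.4,"x":-0.5,"y":-7,"z":1.9,"spin":0},{"fingers":0.4,"x":-0.5,"y":-7,"z":1.9,"spin":0},{"fingers":0.4,"x":-0.5,"y":-7,"z":1.9,"spin":0}]'
python3 - <<'E'
from h import *
T=toolT(); p=robot.read_camera("wrist"); c=cam(p,T); cv2.imwrite("pics/w10.png",p["color"][:,:,::-1])
for s,ce,P in neck(p,c,.026): print(s,ce,P.round(4))
print(to_tool([.52,-.33,.27]))
E
```

```text
time: 22.32
tool_pos: [0.4856, 0.0284, 0.4193]
time: 22.95
tool_pos: [0.5136, -0.2611, 0.4284]
time: 23.45
tool_pos: [0.5207, -0.3303, 0.4337]
tool_rot: [2.427, 1.569, 2.262]
contact_force: [0.1, 0.6, 0.3]
opening: 0.0552
[295, 0, 8, 42, 95] [298.6  20.9] [ 0.566  -0.1548  0.026 ]
[441, 1, 35, 55, 424] [450.7  34.7] [ 0.7246 -0.1946  0.026 ]
[479, 0, 81, 37, 2328] [515.5  15. ] [ 0.7928 -0.187   0.026 ]
[310, 71, 21, 23, 372] [320.1  81.5] [ 0.5804 -0.218   0.026 ]
[196, 104, 21, 22, 340] [206.1 114.5] [ 0.4479 -0.2314  0.026 ]
[325, 165, 19, 20, 295] [334.  174.8] [ 0.5828 -0.3234  0.026 ]
[220, 180, 19, 20, 290] [229.3 190.1] [ 0.4559 -0.3211  0.026 ]
[159, 266, 14, 57, 341] [164.  295.1] [ 0.3423 -0.4442  0.026 ]
[395, 266, 12, 57, 268] [401.7 294.7] [ 0.6509 -0.4949  0.026 ]
[187, 333, 348, 10, 2347] [387.2 338.7] [ 0.6266 -0.5583  0.026 ]
{'shift': array([ 0.49, -0.04, -0.05]), 'jawyaw': np.float64(-9.4), 'g': array([ 0.5206, -0.3297,  0.2749])}
```

View pics/w10.png

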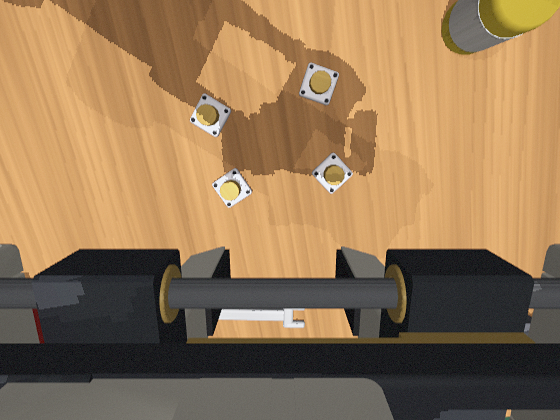

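Four caps at (208,115), (320,83), (333,174), (231,188), with different flange yaws. Extracting yaw by projecting the grey flange pixels to z=10 mm.

```bash
cat >> h.py <<'E'
def caps(p,c,zt=.026,zf=.010,amin=150,amax=4000):
    """caps in wrist view: (neck xy world, flange centre, flange yaw deg mod 90, side sizes mm)"""
    h=cv2.cvtColor(p["color"],cv2.COLOR_RGB2HSV); out=[]
    for s,ce,P in neck(p,c,zt):
        if not(amin<s[4]<amax and abs(s[2]-s[3])<8 and ce[1]<262): continue
        r=int(max(s[2],s[3])*1.35); u,v=map(int,ce); x0,y0=max(u-r,0),max(v-r,0)
        sub=h[y0:v+r,x0:u+r]; m=cv2.inRange(sub,(0,0,60),(180,70,255))
        n,l,st,_=cv2.connectedComponentsWithStats(m)
        if n<2: continue
        k=1+st[1:,4].argmax(); pts=np.argwhere(l==k)[:,::-1]+[x0,y0]
        hull=cv2.convexHull(pts.astype(np.int32))[:,0]
        W=np.array([pix2w(c,q,zf)[:2]*1000 for q in hull],np.float32)
        (cx,cy),wh,a=cv2.minAreaRect(W); out.append((P.round(4),np.round([cx/1000,cy/1000],4),round((a+45)%90-45,1),np.round(wh,1)))
    return out
E
python3 - <<'E'
from h import *
T=toolT(); p=robot.read_camera("wrist"); c=cam(p,T)
for o in caps(p,c): print(*o)
print(robot.observe()["qpos"].round(2))
E
```

```text
[ 0.5805 -0.2179  0.026 ] [ 0.5802 -0.2182] -28.3 [38.3 37.7]
[ 0.4479 -0.2314  0.026 ] [ 0.4487 -0.2318] -40.4 [38.3 38.1]
[ 0.5829 -0.3236  0.026 ] [ 0.5825 -0.3235] 34.4 [37.8 38.4]
[ 0.456 -0.321  0.026] [ 0.4565 -0.3214] 23.7 [38.5 38. ]
[-0.69  0.5   1.2   0.    1.45 -0.52]
```

```bash
python3 - <<'E'
from h import *
print(to_tool([.4563,-.3212,.032],23.7))
E
```

```text
{'shift': array([24.33, -0.24, -6.47]), 'jawyaw': np.float64(-9.4), 'g': array([ 0.5206, -0.3296,  0.2753]), 'spin': np.float64(-33.1)}
```

```bash
python3 -m jog '[{"fingers":0.5,"x":4,"y":-0.2,"z":-4,"spin":-10},{"fingers":0.5,"x":9,"y":-0.2,"z":-6.5,"spin":-20},{"fingers":0.5,"x":14,"y":-0.2,"z":-6.5,"spin":-30},{"fingers":0.5,"x":18,"y":-0.2,"z":-6.5,"spin":-33.1},{"fingers":0.5,"x":18,"y":-0.2,"z":-6.5,"spin":-33.1}]' 40 | head -2
python3 - <<'E'
from h import *
T=toolT(); p=robot.read_camera("wrist"); c=cam(p,T)
for o in caps(p,c): print(*o)
print(to_tool([.4563,-.3212,.032],23.7))
E
```

```text
time: 24.18
tool_pos: [0.4555, -0.3206, 0.2526]
[ 0.4476 -0.2311  0.026 ] [ 0.4475 -0.2314] -40.4 [37.7 37.6]
[ 0.4552 -0.3198  0.026 ] [ 0.4553 -0.3201] 23.7 [37.6 38.2]
{'shift': array([ 6.35, -0.02,  0.03]), 'jawyaw': np.float64(23.6), 'g': array([ 0.456 , -0.3212,  0.0955]), 'spin': np.float64(-0.1)}
```

```bash
python3 -m jog '[{"fingers":0.5,"x":4,"y":0.1,"z":0,"spin":0},{"fingers":0.5,"x":6.3,"y":0.1,"z":0,"spin":0},{"fingers":1,"x":6.3,"y":0.1,"z":0,"spin":0},{"fingers":1,"x":6.3,"y":0.1,"z":0,"spin":0},{"fingers":1,"x":6.3,"y":0.1,"z":0,"spin":0}]' 40
python3 -m jog '[{"fingers":1,"x":0,"y":0,"z":0,"spin":0},{"fingers":1,"x":-3,"y":0,"z":0,"spin":0},{"fingers":1,"x":-8,"y":0,"z":0,"spin":0},{"fingers":1,"x":-14,"y":0,"z":0,"spin":0},{"fingers":1,"x":-19,"y":0,"z":0,"spin":0}]'
python3 - <<'E'
from h import *
print(to_tool(box(-35,27,220),-9.5), box(-35,27,0),box(35,27,0),box(-35,-27,0),box(35,-27,0))
E
```

```text
time: 24.85
tool_pos: [0.4562, -0.3216, 0.1937]
tool_rot: [-1.147, 1.567, -0.735]
contact_force: [0.3, 0.5, 5.2]
opening: 0.0228
time: 25.48
tool_pos: [0.4553, -0.321, 0.3849]
tool_rot: [-1.182, 1.568, -0.77]
contact_force: [1.0, 0.1, -1.0]
opening: 0.0226
{'shift': array([ 0.52, 30.8 , 23.54]), 'jawyaw': np.float64(23.6), 'g': array([ 0.4556, -0.3213,  0.2257]), 'spin': np.float64(33.1)} [0.54793629 0.05520638 0.        ] [0.61697628 0.04365305 0.        ] [0.53902372 0.00194695 0.        ] [ 0.60806371 -0.00960638  0.        ]
```

```bash
python3 -m jog '[{"fingers":1,"x":0,"y":4.8,"z":3.7,"spin":7},{"fingers":1,"x":0,"y":9.6,"z":7.4,"spin":14},{"fingers":1,"x":0,"y":14.4,"z":11.1,"spin":21},{"fingers":1,"x":0,"y":19.2,"z":14.8,"spin":28},{"fingers":1,"x":0,"y":24,"z":18.4,"spin":33.1}]' 40
python3 - <<'E'
from h import *
print(to_tool(box(-35,27,62),-9.5))
E
```

```text
time: 26.1
tool_pos: [0.5279, -0.0256, 0.3826]
tool_rot: [-0.122, 1.569, -0.291]
contact_force: [0.1, -1.0, -0.8]
opening: 0.0228
{'shift': array([16.14,  8.31,  0.56]), 'jawyaw': np.float64(-9.7), 'g': array([ 0.5282, -0.0257,  0.2234]), 'spin': np.float64(-0.2)}
```

```bash
python3 -m jog '[{"fingers":1,"x":0,"y":4.5,"z":0.3,"spin":0},{"fingers":1,"x":1,"y":8.3,"z":0.6,"spin":0},{"fingers":1,"x":5,"y":8.3,"z":0.6,"spin":0},{"fingers":1,"x":8,"y":8.3,"z":0.6,"spin":0},{"fingers":1,"x":8,"y":8.3,"z":0.6,"spin":0}]' 40
python3 - <<'E'
from h import *
T=toolT(); p=robot.read_camera("wrist"); c=cam(p,T)
im=p["color"].copy()
for z,pts in ((75,[(-72,-55),(72,-55),(72,55),(-72,55)]),(75,[(-115,-85),(125,-85),(125,235),(-115,235)])):
    q=np.array([w2pix(c,box(x,y,z)) for x,y in pts]).astype(int); cv2.polylines(im,[q],True,(255,0,255),1)
cv2.imwrite("pics/w11.png",im[:,:,::-1])
print(to_tool(box(-35,27,62),-9.5))
E
```

```text
time: 26.72
tool_pos: [0.5468, 0.0534, 0.3003]
tool_rot: [-2.985, 1.566, 3.133]
contact_force: [-0.1, -0.6, 0.5]
opening: 0.0227
{'shift': array([8.08, 0.2 , 0.03]), 'jawyaw': np.float64(-9.5), 'g': array([0.5474, 0.0533, 0.1428]), 'spin': np.float64(0.0)}
```

View pics/w11.png

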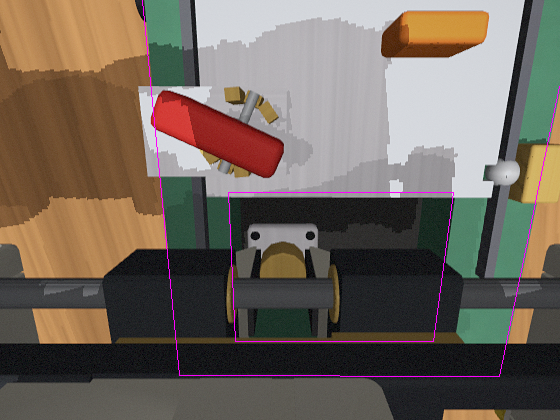

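The drawn well outline matches the plate edge and the deck; the flange (283,240) is square to it. Lower and release.

```bash
python3 -m jog '[{"fingers":1,"x":3,"y":0.1,"z":0,"spin":0},{"fingers":1,"x":6,"y":0.1,"z":0,"spin":0},{"fingers":1,"x":7.5,"y":0.1,"z":0,"spin":0},{"fingers":1,"x":8.0,"y":0.1,"z":0,"spin":0},{"fingers":1,"x":8.0,"y":0.1,"z":0,"spin":0}]'
python3 -m jog '[{"fingers":0.65,"x":0,"y":0,"z":0,"spin":0},{"fingers":0.65,"x":0,"y":0,"z":0,"spin":0},{"fingers":0.65,"x":-3,"y":0,"z":0,"spin":0},{"fingers":0.6,"x":-8,"y":0,"z":0,"spin":0},{"fingers":0.5,"x":-14,"y":0,"z":0,"spin":0}]'
python3 - <<'E'
from h import *
print(to_tool([.4477,-.2314,.2],-40.4), robot.observe()["qpos"].round(2))
E
```

```text
time: 27.4
tool_pos: [0.5482, 0.0542, 0.2226]
tool_rot: [0.065, 1.569, -0.1]
contact_force: [0.5, -0.5, -0.2]
opening: 0.0226
time: 28.02
tool_pos: [0.5474, 0.0543, 0.3629]
tool_rot: [-2.982, 1.569, 3.135]
contact_force: [0.8, 0.7, 0.4]
opening: 0.0425
{'shift': array([  0.38, -29.82,  -5.1 ]), 'jawyaw': np.float64(-9.5), 'g': array([0.5471, 0.0543, 0.2037]), 'spin': np.float64(30.9)} [-0.04  0.42  1.52 -0.    1.2   0.13]
```

```bash
python3 -m jog '[{"fingers":0.5,"x":0,"y":-6,"z":-1,"spin":7},{"fingers":0.5,"x":0,"y":-12,"z":-2,"spin":14},{"fingers":0.5,"x":0,"y":-18,"z":-3,"spin":21},{"fingers":0.5,"x":3,"y":-23.5,"z":-4.2,"spin":26},{"fingers":0.5,"x":6,"y":-28.5,"z":-5.1,"spin":30.9}]' | head -2
python3 -m jog '[{"fingers":0.5,"x":2,"y":-1.1,"z":0.7,"spin":0},{"fingers":0.5,"x":2,"y":-1.1,"z":0.7,"spin":0},{"fingers":0.5,"x":2,"y":-1.1,"z":0.7,"spin":0}]' | head -2
python3 - <<'E'
from h import *
T=toolT(); p=robot.read_camera("wrist"); c=cam(p,T)
for o in caps(p,c): print(*o)
print(to_tool([.4477,-.2314,.032],-40.4))
E
```

```text
time: 28.65
tool_pos: [0.4496, -0.2201, 0.3021]
time: 29.02
tool_pos: [0.4491, -0.2308, 0.2827]
[ 0.5641 -0.1637  0.026 ] [ 0.5792 -0.2171] -27.8 [37.8 39. ]
[ 0.4872 -0.0893  0.026 ] [ 0.4754 -0.0512] 0.0 [0. 0.]
[ 0.4488 -0.2299  0.026 ] [ 0.4487 -0.2301] -40.4 [38.3 37.4]
{'shift': array([ 9.17, -0.16, -0.12]), 'jawyaw': np.float64(-40.3), 'g': array([ 0.4495, -0.2308,  0.1237]), 'spin': np.float64(0.1)}
```

```bash
python3 -m jog '[{"fingers":0.5,"x":4,"y":-0.1,"z":-0.1,"spin":0},{"fingers":0.5,"x":8,"y":-0.1,"z":-0.1,"spin":0},{"fingers":0.5,"x":9.1,"y":-0.1,"z":-0.1,"spin":0},{"fingers":1,"x":9.1,"y":-0.1,"z":-0.1,"spin":0},{"fingers":1,"x":9.1,"y":-0.1,"z":-0.1,"spin":0}]' 40
python3 -m jog '[{"fingers":1,"x":0,"y":0,"z":0,"spin":0},{"fingers":1,"x":0,"y":0,"z":0,"spin":0},{"fingers":1,"x":-6,"y":0,"z":0,"spin":0},{"fingers":1,"x":-12,"y":0,"z":0,"spin":0},{"fingers":1,"x":-17,"y":0,"z":0,"spin":0}]'
python3 - <<'E'
from h import *
print(to_tool(box(35,27,200),-9.5))
E
```

```text
time: 29.7
tool_pos: [0.4479, -0.2316, 0.1923]
tool_rot: [0.074, 1.568, -0.63]
contact_force: [-0.3, 0.3, -0.5]
opening: 0.0305
time: 30.32
tool_pos: [0.447, -0.2314, 0.3635]
tool_rot: [0.038, 1.569, -0.667]
contact_force: [0.4, -0.9, -1.0]
opening: 0.0226
{'shift': array([ 0.42, 31.96, -4.91]), 'jawyaw': np.float64(-40.4), 'g': array([ 0.4473, -0.2316,  0.2043]), 'spin': np.float64(-30.9)}
```

```bash
python3 -m jog '[{"fingers":1,"x":0,"y":6,"z":-0.9,"spin":-7},{"fingers":1,"x":0,"y":12,"z":-1.8,"spin":-14},{"fingers":1,"x":0,"y":18,"z":-2.8,"spin":-21},{"fingers":1,"x":0,"y":24,"z":-3.7,"spin":-28},{"fingers":1,"x":0,"y":30,"z":-4.6,"spin":-30.9}]' | head -2
python3 -m jog '[{"fingers":1,"x":0,"y":1.8,"z":0.8,"spin":0},{"fingers":1,"x":4,"y":1.8,"z":0.8,"spin":0},{"fingers":1,"x":8,"y":1.8,"z":0.8,"spin":0},{"fingers":1,"x":8,"y":1.8,"z":0.8,"spin":0}]'
python3 - <<'E'
from h import *
print(to_tool(box(35,27,61.5),-9.5))
E
```

```text
time: 30.95
tool_pos: [0.6072, 0.0286, 0.3612]
time: 31.45
tool_pos: [0.6164, 0.0434, 0.2779]
tool_rot: [-3.014, 1.564, 3.104]
contact_force: [-0.5, 0.2, 0.5]
opening: 0.023
{'shift': array([5.72, 0.06, 0.21]), 'jawyaw': np.float64(-9.5), 'g': array([0.6152, 0.0434, 0.1187]), 'spin': np.float64(0.0)}
```

```bash
python3 -m jog '[{"fingers":1,"x":2.5,"y":0.1,"z":0.1,"spin":0},{"fingers":1,"x":5,"y":0.1,"z":0.1,"spin":0},{"fingers":1,"x":5.7,"y":0.1,"z":0.1,"spin":0},{"fingers":1,"x":5.7,"y":0.1,"z":0.1,"spin":0},{"fingers":0.65,"x":5.7,"y":0.1,"z":0.1,"spin":0}]'
python3 -m jog '[{"fingers":0.65,"x":0,"y":0,"z":0,"spin":0},{"fingers":0.65,"x":0,"y":0,"z":0,"spin":0},{"fingers":0.65,"x":-3,"y":0,"z":0,"spin":0},{"fingers":0.6,"x":-8,"y":0,"z":0,"spin":0},{"fingers":0.5,"x":-14,"y":0,"z":0,"spin":0}]'
python3 - <<'E'
from h import *
print(to_tool([.5798,-.2175,.2],-28.2))
E
```

```text
time: 32.08
tool_pos: [0.6191, 0.0441, 0.2255]
tool_rot: [0.081, 1.568, -0.085]
contact_force: [-0.1, -0.3, 0.8]
opening: 0.0284
time: 32.7
tool_pos: [0.6183, 0.0441, 0.3645]
tool_rot: [-2.986, 1.569, 3.131]
contact_force: [0.3, -1.4, 0.3]
opening: 0.0427
{'shift': array([  0.53, -26.44,   0.55]), 'jawyaw': np.float64(-9.5), 'g': array([0.6179, 0.0441, 0.2053]), 'spin': np.float64(18.7)}
```

```bash
python3 -m jog '[{"fingers":0.5,"x":0,"y":-6,"z":0.1,"spin":5},{"fingers":0.5,"x":0,"y":-12,"z":0.2,"spin":10},{"fingers":0.5,"x":0,"y":-18,"z":0.4,"spin":15},{"fingers":0.5,"x":3,"y":-23,"z":0.5,"spin":18.7},{"fingers":0.5,"x":6,"y":-26.4,"z":0.5,"spin":18.7}]' | head -2
python3 -m jog '[{"fingers":0.5,"x":2,"y":0,"z":0,"spin":0},{"fingers":0.5,"x":2,"y":0,"z":0,"spin":0}]' | head -2
python3 - <<'E'
from h import *
T=toolT(); p=robot.read_camera("wrist"); c=cam(p,T)
for o in caps(p,c): print(*o)
print(to_tool([.5798,-.2175,.032],-28.2))
E
```

```text
time: 33.33
tool_pos: [0.5794, -0.2195, 0.3036]
time: 33.58
tool_pos: [0.5794, -0.2174, 0.2822]
[ 0.5701 -0.1102  0.026 ] [ 0.5455 -0.0298] 0.0 [0. 0.]
[ 0.581  -0.2164  0.026 ] [ 0.5811 -0.2166] -28.2 [38.2 37.4]
[ 0.6168 -0.2517  0.026 ] [ 0.6122 -0.2791] -28.2 [28.7 38.2]
{'shift': array([ 9.24, -0.05,  0.03]), 'jawyaw': np.float64(-28.2), 'g': array([ 0.5799, -0.217 ,  0.1244]), 'spin': np.float64(0.0)}
```

```bash
python3 -m jog '[{"fingers":0.5,"x":4,"y":0,"z":0.1,"spin":0},{"fingers":0.5,"x":8,"y":0,"z":0.1,"spin":0},{"fingers":0.5,"x":9.1,"y":0,"z":0.1,"spin":0},{"fingers":1,"x":9.2,"y":0,"z":0.1,"spin":0},{"fingers":1,"x":9.2,"y":0,"z":0.1,"spin":0}]' 40
python3 -m jog '[{"fingers":1,"x":0,"y":0,"z":0,"spin":0},{"fingers":1,"x":0,"y":0,"z":0,"spin":0},{"fingers":1,"x":-6,"y":0,"z":0,"spin":0},{"fingers":1,"x":-12,"y":0,"z":0,"spin":0},{"fingers":1,"x":-17,"y":0,"z":0,"spin":0}]'
python3 - <<'E'
from h import *
print(to_tool(box(-35,-27,200),-9.5))
E
```

```text
time: 34.25
tool_pos: [0.5817, -0.2177, 0.1937]
tool_rot: [-0.009, 1.567, -0.501]
contact_force: [-0.9, -0.8, 1.4]
opening: 0.0308
time: 34.88
tool_pos: [0.5807, -0.2175, 0.3646]
tool_rot: [-0.039, 1.569, -0.531]
contact_force: [0.6, -0.0, 0.3]
opening: 0.0225
{'shift': array([  0.51,  17.38, -14.07]), 'jawyaw': np.float64(-28.2), 'g': array([ 0.581 , -0.2177,  0.2054]), 'spin': np.float64(-18.7)}
```

```bash
python3 -m jog '[{"fingers":1,"x":0,"y":4.4,"z":-3.5,"spin":-5},{"fingers":1,"x":0,"y":8.8,"z":-7,"spin":-10},{"fingers":1,"x":0,"y":13.2,"z":-10.5,"spin":-15},{"fingers":1,"x":0,"y":17.4,"z":-14.1,"spin":-18.7},{"fingers":1,"x":4,"y":17.4,"z":-14.1,"spin":-18.7}]' | head -2
python3 -m jog '[{"fingers":1,"x":4,"y":0,"z":0,"spin":0},{"fingers":1,"x":4,"y":0,"z":0,"spin":0}]' | head -2
python3 - <<'E'
from h import *
T=toolT(); p=robot.read_camera("wrist"); c=cam(p,T)
cv2.imwrite("pics/w12.png",p["color"][:,:,::-1])
for o in caps(p,c,.053,.037): print(*o,unbox(o[0]).round(1),unbox(np.r_[o[1],0]).round(1))
print(to_tool(box(-35,-27,61.5),-9.5))
E
```

```text
time: 35.5
tool_pos: [0.5387, 0.0058, 0.3245]
time: 35.75
tool_pos: [0.5378, 0.0027, 0.2797]
[0.5058 0.1351 0.053 ] [0.5007 0.1376] -9.6 [34.9 47.4] [-89.7  98.8  53. ] [-95.2 100.5   0. ]
[0.5245 0.1218 0.053 ] [0.5215 0.126 ] -9.6 [39.  44.5] [-69.1  88.8  53. ] [-72.8  92.5   0. ]
[0.6198 0.0452 0.053 ] [0.618  0.0454] -9.9 [38.3 38.7] [37.5 29.  53. ] [35.7 28.9  0. ]
[0.548  0.0554 0.053 ] [0.548  0.0554] -9.5 [37.8 37.6] [-35.   27.2  53. ] [-35.   27.2   0. ]
{'shift': array([ 6.09, -0.04,  0.08]), 'jawyaw': np.float64(-9.5), 'g': array([0.5384, 0.0024, 0.1224]), 'spin': np.float64(0.0)}
```

View pics/w12.png

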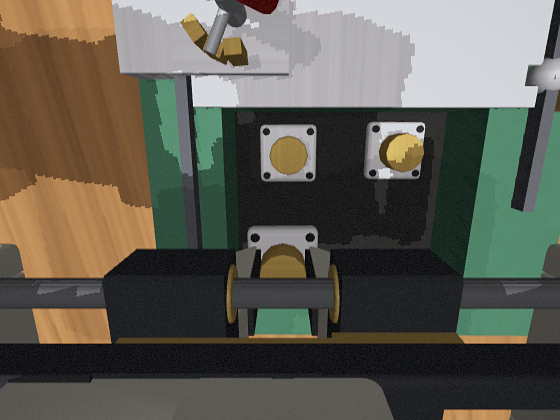

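Two caps sit flat and square at (288,153) and (397,152); the third is in hand above its slot. Lower and release.

```bash
python3 -m jog '[{"fingers":1,"x":2.5,"y":0,"z":0,"spin":0},{"fingers":1,"x":5,"y":0,"z":0,"spin":0},{"fingers":1,"x":6.1,"y":0,"z":0,"spin":0},{"fingers":1,"x":6.1,"y":0,"z":0,"spin":0},{"fingers":1,"x":6.1,"y":0,"z":0,"spin":0}]'
python3 -m jog '[{"fingers":0.65,"x":0,"y":0,"z":0,"spin":0},{"fingers":0.65,"x":0,"y":0,"z":0,"spin":0},{"fingers":0.65,"x":-3,"y":0,"z":0,"spin":0},{"fingers":0.6,"x":-8,"y":0,"z":0,"spin":0},{"fingers":0.5,"x":-14,"y":0,"z":0,"spin":0}]'
python3 - <<'E'
from h import *
print(to_tool([.5825,-.3232,.2],34.4))
E
```

```text
time: 36.42
tool_pos: [0.5393, 0.0023, 0.222]
tool_rot: [0.007, 1.569, -0.159]
contact_force: [0.5, -0.5, -1.0]
opening: 0.0227
time: 37.05
tool_pos: [0.5385, 0.0024, 0.3617]
tool_rot: [-3.053, 1.569, 3.064]
contact_force: [0.6, 0.3, -0.6]
opening: 0.0427
{'shift': array([  0.23, -31.39,   9.74]), 'jawyaw': np.float64(-9.5), 'g': array([0.5381, 0.0025, 0.2025]), 'spin': np.float64(-43.9)}
```

```bash
python3 -m jog '[{"fingers":0.5,"x":0,"y":-5.8,"z":1.8,"spin":-9},{"fingers":0.5,"x":0,"y":-11.6,"z":3.6,"spin":-18},{"fingers":0.5,"x":0,"y":-17.4,"z":5.4,"spin":-27},{"fingers":0.5,"x":1,"y":-23.2,"z":7.2,"spin":-36},{"fingers":0.5,"x":2,"y":-29,"z":9,"spin":-43.9}]' | head -2
python3 -m jog '[{"fingers":0.5,"x":3,"y":-2.2,"z":-1.1,"spin":0},{"fingers":0.5,"x":6,"y":-2.2,"z":-1.1,"spin":0},{"fingers":0.5,"x":6,"y":-2.2,"z":-1.1,"spin":0}]' | head -2
python3 - <<'E'
from h import *
T=toolT(); p=robot.read_camera("wrist"); c=cam(p,T)
for o in caps(p,c): print(*o)
print(to_tool([.5825,-.3232,.032],34.4))
E
```

```text
time: 37.67
tool_pos: [0.5798, -0.3004, 0.3409]
time: 38.05
tool_pos: [0.5824, -0.3228, 0.278]
[ 0.5821 -0.3223  0.026 ] [ 0.5824 -0.3227] 34.5 [37.5 38.7]
{'shift': array([ 8.9 , -0.06, -0.06]), 'jawyaw': np.float64(34.4), 'g': array([ 0.5828, -0.3225,  0.121 ]), 'spin': np.float64(0.0)}
```

```bash
python3 -m jog '[{"fingers":0.5,"x":4,"y":0,"z":0,"spin":0},{"fingers":0.5,"x":8,"y":0,"z":0,"spin":0},{"fingers":0.5,"x":8.8,"y":0,"z":0,"spin":0},{"fingers":1,"x":8.8,"y":0,"z":0,"spin":0},{"fingers":1,"x":8.8,"y":0,"z":0,"spin":0}]' 40
python3 -m jog '[{"fingers":1,"x":0,"y":0,"z":0,"spin":0},{"fingers":1,"x":0,"y":0,"z":0,"spin":0},{"fingers":1,"x":-6,"y":0,"z":0,"spin":0},{"fingers":1,"x":-12,"y":0,"z":0,"spin":0},{"fingers":1,"x":-17,"y":0,"z":0,"spin":0}]'
python3 - <<'E'
from h import *
print(to_tool(box(35,-27,200),-9.5))
E
```

```text
time: 38.72
tool_pos: [0.5839, -0.3232, 0.1953]
tool_rot: [-1.237, 1.567, -0.636]
contact_force: [0.3, 0.2, 0.0]
opening: 0.0304
time: 39.35
tool_pos: [0.583, -0.3227, 0.3658]
tool_rot: [-1.254, 1.569, -0.653]
contact_force: [0.5, -0.6, -0.8]
opening: 0.0226
{'shift': array([ 0.63, 24.45, 19.75]), 'jawyaw': np.float64(34.4), 'g': array([ 0.5833, -0.3229,  0.2066]), 'spin': np.float64(43.9)}
```

```bash
python3 -m jog '[{"fingers":1,"x":0,"y":4.5,"z":3.6,"spin":9},{"fingers":1,"x":0,"y":9,"z":7.2,"spin":18},{"fingers":1,"x":0,"y":13.5,"z":10.9,"spin":27},{"fingers":1,"x":0,"y":18,"z":14.5,"spin":36},{"fingers":1,"x":0,"y":22.5,"z":18.2,"spin":43.9}]' | head -2
python3 -m jog '[{"fingers":1,"x":2,"y":2.4,"z":-0.2,"spin":0},{"fingers":1,"x":6,"y":2.4,"z":-0.2,"spin":0},{"fingers":1,"x":8,"y":2.4,"z":-0.2,"spin":0},{"fingers":1,"x":8,"y":2.4,"z":-0.2,"spin":0}]' | head -2
python3 - <<'E'
from h import *
T=toolT(); p=robot.read_camera("wrist"); c=cam(p,T); cv2.imwrite("pics/w13.png",p["color"][:,:,::-1])
for o in caps(p,c,.053,.037): print(*o,unbox(o[0]).round(1),unbox(np.r_[o[1],0]).round(1))
print(to_tool(box(35,-27,61.5),-9.5))
E
```

```text
time: 39.98
tool_pos: [0.6059, -0.0326, 0.3633]
time: 40.48
tool_pos: [0.6076, -0.0102, 0.2814]
[0.4768 0.1403 0.053 ] [0.4694 0.1406] -19.8 [36.3 33.1] [-119.2   99.2   53. ] [-126.6   98.3    0. ]
[0.4933 0.1278 0.053 ] [0.4831 0.1336] -9.5 [31.2 40.2] [-100.9   89.6   53. ] [-111.9   93.6    0. ]
[0.6192 0.0453 0.053 ] [0.6192 0.0453] -9.4 [37.1 37.6] [36.9 29.  53. ] [36.9 29.   0. ]
[0.5475 0.0555 0.053 ] [0.5491 0.0553] -9.4 [38.  38.6] [-35.5  27.2  53. ] [-33.9  27.3   0. ]
{'shift': array([ 6.22,  0.07, -0.01]), 'jawyaw': np.float64(-9.5), 'g': array([ 0.608 , -0.0104,  0.1237]), 'spin': np.float64(0.0)}
```

```bash
python3 -m jog '[{"fingers":1,"x":2.5,"y":0,"z":0,"spin":0},{"fingers":1,"x":5,"y":0,"z":0,"spin":0},{"fingers":1,"x":6.0,"y":0,"z":0,"spin":0},{"fingers":1,"x":6.0,"y":0,"z":0,"spin":0},{"fingers":1,"x":6.0,"y":0,"z":0,"spin":0}]'
python3 -m jog '[{"fingers":0.65,"x":0,"y":0,"z":0,"spin":0},{"fingers":0.65,"x":0,"y":0,"z":0,"spin":0},{"fingers":0.65,"x":-3,"y":0,"z":0,"spin":0},{"fingers":0.6,"x":-8,"y":-2,"z":0,"spin":0},{"fingers":0.5,"x":-14,"y":-6,"z":-2,"spin":0}]' 
python3 -m jog '[{"fingers":0.4,"x":0,"y":-2,"z":0,"spin":0},{"fingers":0.4,"x":0,"y":-2,"z":0,"spin":0}]' 
python3 - <<'E'
from h import *
T=toolT(); p=robot.read_camera("wrist"); c=cam(p,T); cv2.imwrite("pics/w14.png",p["color"][:,:,::-1])
for o in caps(p,c,.053,.037): print(*o,unbox(o[0]).round(1),unbox(np.r_[o[1],0]).round(1))
print(to_tool(box(35,140,160),80.5),robot.observe()["qpos"].round(2))
E
```

```text
time: 41.15
tool_pos: [0.6086, -0.0105, 0.2241]
tool_rot: [-0.007, 1.568, -0.173]
contact_force: [-0.0, -0.2, -1.7]
opening: 0.0226
time: 41.78
tool_pos: [0.583, -0.0602, 0.3543]
tool_rot: [-0.047, 1.57, -0.21]
contact_force: [-0.2, -0.6, 0.8]
opening: 0.0426
time: 42.02
tool_pos: [0.5792, -0.0811, 0.3525]
tool_rot: [-2.821, 1.571, -2.989]
contact_force: [-0.1, 1.0, -0.7]
opening: 0.0545
[0.619  0.0445 0.053 ] [0.6168 0.0467] -9.6 [42.9 73.3] [36.9 28.2 53. ] [34.3 30.   0. ]
[0.5487 0.0541 0.053 ] [0.5499 0.0504] -9.6 [58.  66.8] [-34.1  26.   53. ] [-32.3  22.6   0. ]
[ 0.6083 -0.01    0.053 ] [ 0.6083 -0.0101] -9.6 [38.5 38. ] [ 35.3 -27.3  53. ] [ 35.3 -27.4   0. ]
[ 0.5318 -0.0064  0.053 ] [5.359e-01 1.000e-04] -9.8 [53.9 58.7] [-40.7 -36.4  53. ] [-37.8 -29.3   0. ]
[ 0.4464 -0.0706  0.053 ] [ 0.4838 -0.1522] 5.9 [72.6 76.3] [-114.4 -113.8   53. ] [ -64.  -188.1    0. ]
[ 0.539  -0.0725  0.053 ] [ 0.498  -0.1186] 7.1 [37.7 11.7] [ -22.7 -100.4   53. ] [ -55.6 -152.7    0. ]
[ 0.5736 -0.1079  0.053 ] [ 0.5631 -0.1701] -9.6 [ 99.7 229. ] [  17.2 -129.6   53. ] [  17.1 -192.7    0. ]
{'shift': array([ 3.26, 24.13,  1.69]), 'jawyaw': np.float64(-9.6), 'g': array([ 0.579 , -0.08  ,  0.1925]), 'spin': np.float64(89.9)} [-0.27  0.5   1.43  0.    1.22 -0.1 ]
```

View pics/w14.png

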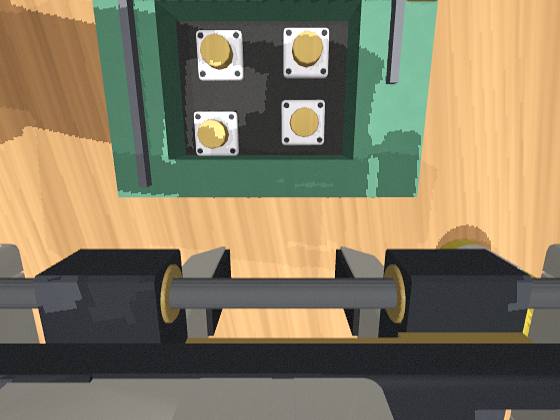

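All four caps lie flat and square in the well: (219,53), (305,50), (215,133), (303,122). Now to the tab.

```bash
python3 -m jog '[{"fingers":0.4,"x":-4,"y":3,"z":0.3,"spin":-10},{"fingers":0.4,"x":-6,"y":8,"z":0.6,"spin":-20},{"fingers":0.4,"x":-6,"y":13.5,"z":1,"spin":-30},{"fingers":0.4,"x":-6,"y":19,"z":1.4,"spin":-40},{"fingers":0.4,"x":-6,"y":24.1,"z":1.7,"spin":-50}]' 40 | head -2
python3 -m jog '[{"fingers":0.4,"x":0,"y":0,"z":0,"spin":-10},{"fingers":0.4,"x":0,"y":0,"z":0,"spin":-20},{"fingers":0.4,"x":0,"y":0,"z":0,"spin":-30},{"fingers":0.4,"x":4,"y":0,"z":0,"spin":-40},{"fingers":0.4,"x":9,"y":0,"z":0,"spin":-40}]' | head -2
python3 - <<'E'
from h import *
T=toolT(); p=robot.read_camera("wrist"); c=cam(p,T)
print(to_tool(box(35,140,107),80.5),robot.observe()["qpos"].round(2))
h=cv2.cvtColor(p["color"],cv2.COLOR_RGB2HSV)
m=cv2.inRange(h,(7,170,90),(16,255,255)); n,l,s,ce=cv2.connectedComponentsWithStats(m)
for a in s[1:]:
    if a[4]>200: print(a,[unbox(pix2w(c,(a[0]+d,265),.117)).round(1) for d in (0,a[2])])
E
```

```text
time: 42.7
tool_pos: [0.6361, 0.1582, 0.4106]
time: 43.32
tool_pos: [0.6358, 0.1563, 0.3207]
{'shift': array([ 4.59, -0.46,  0.01]), 'jawyaw': np.float64(80.6), 'g': array([0.6317, 0.1558, 0.153 ]), 'spin': np.float64(0.1)} [ 0.12  0.66  1.26  0.    1.24 -1.28]
[ 267  207   23   71 1517] [array([ 45.2, 132.5, 117. ]), array([ 45.1, 146.5, 117. ])]
```

```bash
python3 -m jog '[{"fingers":0.4,"x":2,"y":-0.2,"z":0,"spin":0},{"fingers":0.4,"x":4.5,"y":-0.2,"z":0,"spin":0},{"fingers":1,"x":4.5,"y":-0.2,"z":0,"spin":0},{"fingers":1,"x":4.5,"y":-0.2,"z":0,"spin":0},{"fingers":1,"x":4.5,"y":-0.2,"z":0,"spin":0}]' 40 | head -2
python3 -m jog '[{"fingers":1,"x":0,"y":0,"z":0,"spin":0},{"fingers":1,"x":0,"y":0,"z":0,"spin":0},{"fingers":1,"x":0,"y":0,"z":0,"spin":0},{"fingers":1,"x":0,"y":0,"z":0,"spin":0}]'
python3 -m jog '[{"fingers":1,"x":0,"y":0,"z":-1,"spin":0},{"fingers":1,"x":0,"y":0,"z":-3,"spin":0},{"fingers":1,"x":0,"y":0,"z":-5,"spin":0},{"fingers":1,"x":0,"y":0,"z":-7,"spin":0},{"fingers":1,"x":0,"y":0,"z":-7,"spin":0}]'
python3 -c "
from h import *
print(to_tool(box(35,0,107),80.5))"
```

```text
time: 44.0
tool_pos: [0.6382, 0.1549, 0.2791]
time: 44.5
tool_pos: [0.638, 0.154, 0.2785]
tool_rot: [-2.478, 1.57, -1.073]
contact_force: [-2.3, -4.7, 5.9]
opening: 0.0139
time: 45.12
tool_pos: [0.6263, 0.0846, 0.2786]
tool_rot: [-2.405, 1.57, -1.001]
contact_force: [-2.3, -5.3, 5.9]
opening: 0.0138
{'shift': array([ 1.24,  0.26, -6.88]), 'jawyaw': np.float64(80.5), 'g': array([0.6264, 0.0844, 0.1194]), 'spin': np.float64(-0.0)}
```

```bash
python3 -m jog '[{"fingers":1,"x":0,"y":0,"z":-2,"spin":0},{"fingers":1,"x":0,"y":0,"z":-4,"spin":0},{"fingers":1,"x":0,"y":0,"z":-6,"spin":0},{"fingers":1,"x":0,"y":0,"z":-6.6,"spin":0},{"fingers":1,"x":0,"y":0,"z":-6.6,"spin":0}]' | egrep 'tool_pos|force'
for i in 1 2 3 4 5 6; do python3 -m jog '[{"fingers":1,"x":0,"y":0,"z":-0.1,"spin":0},{"fingers":1,"x":0,"y":0,"z":-0.1,"spin":0}]' | egrep 'tool_pos|force'; done
```

```text
tool_pos: [0.6155, 0.0197, 0.2786]
contact_force: [-3.0, -4.9, 6.9]
tool_pos: [0.6153, 0.0191, 0.2786]
contact_force: [-3.2, -2.4, 7.0]
tool_pos: [0.6152, 0.0186, 0.2785]
contact_force: [-2.9, 0.2, 6.5]
tool_pos: [0.6151, 0.018, 0.2786]
contact_force: [-2.3, 1.5, 6.2]
tool_pos: [0.6149, 0.0168, 0.2786]
contact_force: [-2.3, 0.5, 6.3]
tool_pos: [0.6148, 0.0158, 0.2786]
contact_force: [-2.2, -0.0, 6.4]
tool_pos: [0.6147, 0.0153, 0.2786]
contact_force: [-2.2, 2.9, 5.6]
```

```bash
for i in 1 2; do python3 -m jog '[{"fingers":1,"x":0,"y":0,"z":-0.1,"spin":0},{"fingers":1,"x":0,"y":0,"z":-0.1,"spin":0}]' | egrep 'tool_pos|force'; done
python3 -m jog '[{"fingers":0.4,"x":0,"y":0,"z":0.1,"spin":0},{"fingers":0.4,"x":0,"y":0,"z":0.1,"spin":0},{"fingers":0.4,"x":-3,"y":0,"z":0,"spin":0},{"fingers":0.4,"x":-8,"y":0,"z":0,"spin":0},{"fingers":0.4,"x":-12,"y":0,"z":0,"spin":0}]'
python3 - <<'E'
from h import *
T=toolT(); p=robot.read_camera("wrist"); c=cam(p,T); cv2.imwrite("pics/w15.png",p["color"][:,:,::-1])
print(to_tool(box(-60,93,155),56.5),robot.observe()["qpos"].round(2))
h=cv2.cvtColor(p["color"],cv2.COLOR_RGB2HSV)
m=cv2.inRange(h,(7,170,90),(16,255,255)); n,l,s,ce=cv2.connectedComponentsWithStats(m)
for a in s[1:]:
    if a[4]>200: print(a,[unbox(pix2w(c,(a[0]+d,a[1]+a[3]-5),.117)).round(1) for d in (0,a[2])])
E
```

```text
tool_pos: [0.6146, 0.0149, 0.2785]
contact_force: [-0.5, 3.6, 5.8]
tool_pos: [0.6145, 0.0144, 0.2785]
contact_force: [-0.7, 8.4, 5.7]
time: 48.38
tool_pos: [0.6143, 0.0123, 0.3994]
tool_rot: [-1.678, 1.57, -0.274]
contact_force: [0.1, -0.1, 0.6]
opening: 0.0542
{'shift': array([ 9.02, 10.05,  9.72]), 'jawyaw': np.float64(80.5), 'g': array([0.6164, 0.0121, 0.2461]), 'spin': np.float64(24.0)} [-0.1   0.51  1.26 -0.    1.36 -1.51]
[279 184  16  51 781] [array([ 50.4,  -6.9, 117. ]), array([ 50.4,   6.6, 117. ])]
```

View pics/w15.png

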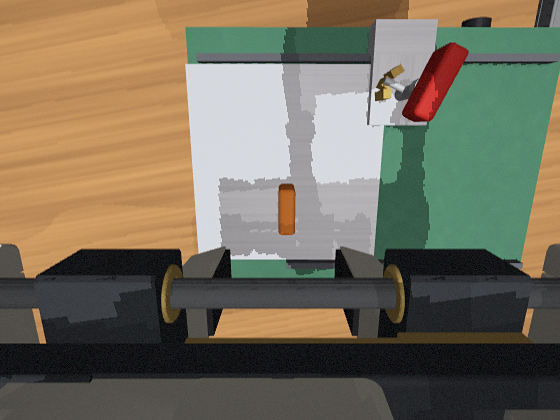

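Shutter is shut: tab at (286,210) measures y ≈ -0.2 mm. Knob still up at (436,82). Go to it.

```bash
python3 -m jog '[{"fingers":0.4,"x":0,"y":5,"z":4.8,"spin":10},{"fingers":0.4,"x":0,"y":10,"z":9.7,"spin":20},{"fingers":0.5,"x":2,"y":10,"z":9.7,"spin":24},{"fingers":0.5,"x":4,"y":10,"z":9.7,"spin":24},{"fingers":0.5,"x":4,"y":10,"z":9.7,"spin":24}]' 40 | head -2
python3 - <<'E'
from h import *
T=toolT(); p=robot.read_camera("wrist"); c=cam(p,T)
print(to_tool(box(-60,93,155),56.5))
h=cv2.cvtColor(p["color"],cv2.COLOR_RGB2HSV)
m=cv2.inRange(h,(0,150,60),(6,255,255)); n,l,s,ce=cv2.connectedComponentsWithStats(m)
for k,a in enumerate(s):
    if k and a[4]>400: print(a,cv2.minAreaRect(np.argwhere(l==k)[:,::-1].astype(np.float32)), w2pix(c,box(-60,93,168)))
E
```

```text
time: 49.05
tool_pos: [0.5312, 0.1247, 0.3563]
{'shift': array([ 4.32, -0.24,  0.15]), 'jawyaw': np.float64(56.5), 'g': array([0.5314, 0.1245, 0.1982]), 'spin': np.float64(0.0)}
[ 273  217   25   61 1437] ((284.9999694824219, 247.0), (23.999996185302734, 59.99999237060547), 0.0) [285.2941168 264.6561242]
```

```bash
python3 -m jog '[{"fingers":0.5,"x":2,"y":-0.2,"z":0.1,"spin":0},{"fingers":0.5,"x":4.2,"y":-0.2,"z":0.1,"spin":0},{"fingers":0.5,"x":4.2,"y":-0.2,"z":0.1,"spin":0},{"fingers":1,"x":4.2,"y":-0.2,"z":0.1,"spin":0},{"fingers":1,"x":4.2,"y":-0.2,"z":0.1,"spin":0}]' 40 | head -2
python3 -m jog '[{"fingers":1,"x":0,"y":0,"z":0,"spin":0},{"fingers":1,"x":0,"y":0,"z":0,"spin":0},{"fingers":1,"x":0,"y":0,"z":0,"spin":0},{"fingers":1,"x":0,"y":0,"z":0,"spin":0}]'
python3 -m jog '[{"fingers":1,"x":-0.3,"y":0,"z":0,"spin":0},{"fingers":1,"x":-0.7,"y":0,"z":0,"spin":0},{"fingers":1,"x":-0.7,"y":0,"z":0,"spin":0},{"fingers":1,"x":-0.7,"y":0,"z":0,"spin":0}]'
```

```text
time: 49.72
tool_pos: [0.5342, 0.1243, 0.317]
time: 50.22
tool_pos: [0.5338, 0.1243, 0.3162]
tool_rot: [-1.989, 1.57, -1.003]
contact_force: [-2.2, -2.2, 6.2]
opening: 0.0138
time: 50.72
tool_pos: [0.5338, 0.1243, 0.3223]
tool_rot: [2.7, 1.57, -2.597]
contact_force: [2.9, -2.7, -11.0]
opening: 0.014
```

```bash
python3 -m jog '[{"fingers":1,"x":-0.1,"y":0,"z":0,"spin":8},{"fingers":1,"x":-0.1,"y":0,"z":0,"spin":16},{"fingers":1,"x":-0.1,"y":0,"z":0,"spin":24},{"fingers":1,"x":-0.1,"y":0,"z":0,"spin":32},{"fingers":1,"x":-0.1,"y":0,"z":0,"spin":36}]'
python3 -m jog '[{"fingers":1,"x":0,"y":0,"z":0,"spin":8},{"fingers":1,"x":0,"y":0,"z":0,"spin":16},{"fingers":1,"x":0,"y":0,"z":0,"spin":24},{"fingers":1,"x":0,"y":0,"z":0,"spin":30},{"fingers":1,"x":0,"y":0,"z":0,"spin":30}]'
python3 -c "
from h import *
print(to_tool(box(-60,93,162),-9.5),robot.observe()['torque'])"
```

```text
time: 51.35
tool_pos: [0.5342, 0.1246, 0.3237]
tool_rot: [0.039, 1.569, 0.394]
contact_force: [5.8, -1.0, -10.4]
opening: 0.014
time: 51.98
tool_pos: [0.5346, 0.1247, 0.324]
tool_rot: [0.397, 1.568, 0.23]
contact_force: [6.3, -0.2, -11.2]
opening: 0.0136
{'shift': array([ 0.28, -0.05, -0.09]), 'jawyaw': np.float64(-9.6), 'g': array([0.5351, 0.1248, 0.1648]), 'spin': np.float64(-0.1)} [-0.10681057 -1.36521049  0.02646719]
```

```bash
python3 -m jog '[{"fingers":1,"x":0.6,"y":0,"z":0,"spin":0},{"fingers":1,"x":1.2,"y":0,"z":0,"spin":0},{"fingers":1,"x":1.8,"y":0,"z":0,"spin":0},{"fingers":1,"x":2.1,"y":0,"z":0,"spin":0},{"fingers":1,"x":2.1,"y":0,"z":0,"spin":0}]'
python3 -c "
from h import *
print(robot.observe()['contact_force'])"
python3 -m jog '[{"fingers":1,"x":0.1,"y":0,"z":0,"spin":0},{"fingers":0.5,"x":0.1,"y":0,"z":0,"spin":0},{"fingers":0.5,"x":0.1,"y":0,"z":0,"spin":0},{"fingers":0.5,"x":0.1,"y":0,"z":0,"spin":0}]'
python3 -m jog '[{"fingers":0.5,"x":-3,"y":0,"z":0,"spin":0},{"fingers":0.5,"x":-8,"y":0,"z":0,"spin":0},{"fingers":0.5,"x":-13,"y":-2,"z":0,"spin":0},{"fingers":0.5,"x":-13,"y":-7,"z":0,"spin":0},{"fingers":0.5,"x":-13,"y":-12,"z":0,"spin":0}]' | head -2
python3 -m jog '[{"fingers":0.4,"x":0,"y":0,"z":0,"spin":0},{"fingers":0.4,"x":0,"y":0,"z":0,"spin":0}]' | head -2
python3 - <<'E'
from h import *
T=toolT(); p=robot.read_camera("wrist"); c=cam(p,T); im=p["color"].copy()
h=cv2.cvtColor(im,cv2.COLOR_RGB2HSV); m=cv2.inRange(h,(0,150,60),(6,255,255)); n,l,s,ce=cv2.connectedComponentsWithStats(m)
k=1+s[1:,4].argmax(); print(s[k],cv2.minAreaRect(np.argwhere(l==k)[:,::-1].astype(np.float32)))
for z in (155,168):
    q=np.array([w2pix(c,box(-60+a,93+b,z)) for a,b in((-7,-23),(7,-23),(7,23),(-7,23))]); print(z,q.round(0).tolist())
cv2.imwrite("pics/w16.png",im[:,:,::-1])
E
```

```text
time: 52.6
tool_pos: [0.5345, 0.1247, 0.3037]
tool_rot: [0.363, 1.567, 0.197]
contact_force: [6.2, -0.2, -5.7]
opening: 0.0141
[ 6.22990761 -0.24341239 -5.67678293]
time: 53.1
tool_pos: [0.5335, 0.1245, 0.3017]
tool_rot: [-2.946, 1.57, -3.111]
contact_force: [-0.3, -0.2, -0.5]
opening: 0.0389
time: 53.72
tool_pos: [0.5135, 0.0052, 0.4324]
time: 53.98
tool_pos: [0.514, 0.0063, 0.4317]
[ 276   24   19   71 1219] ((285.0, 59.0), (70.0, 18.0), 90.0)
155 [[275.0, 91.0], [294.0, 91.0], [294.0, 21.0], [274.0, 21.0]]
168 [[274.0, 89.0], [294.0, 89.0], [295.0, 15.0], [274.0, 15.0]]
```

View pics/w16.png

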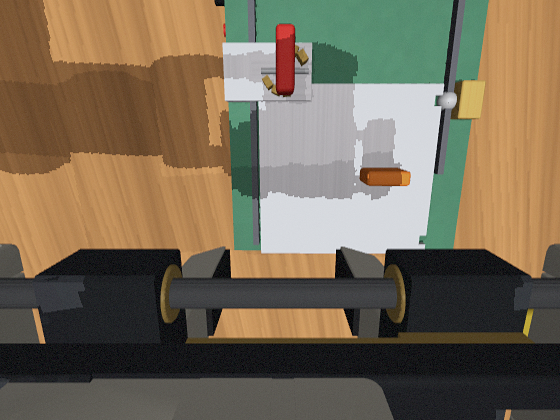

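Knob at (285,60) is aligned with the box axes. Comparing its scene-camera blob with the first picture to confirm it is fully down, and verifying the tray and bystanders.

```bash
python3 -m jog '[{"fingers":0.4,"x":-3,"y":-5,"z":0,"spin":0},{"fingers":0.4,"x":-6,"y":-10,"z":0,"spin":0},{"fingers":0.4,"x":-6,"y":-15,"z":0,"spin":0},{"fingers":0.4,"x":-6,"y":-20,"z":0,"spin":0}]' | head -2
python3 - <<'E'
from h import *
p,c=shot("scene"); t,ct=shot("top")
a=cv2.imread("pics/scene0.png")[:,:,::-1]; at=cv2.imread("pics/top0.png")[:,:,::-1]
for nm,im in (("before",a),("after",p["color"]),("before_t",at),("after_t",t["color"])):
    for what,lo,hi in (("red",(0,190,120),(4,255,255)),("orange",(8,170,120),(15,255,255))):
        m=cv2.inRange(cv2.cvtColor(np.ascontiguousarray(im),cv2.COLOR_RGB2HSV),lo,hi); n,l,s,ce=cv2.connectedComponentsWithStats(m)
        for k in range(1,n):
            if 8<s[k,4]<200 and 205<ce[k][0]<330 and 160<ce[k][1]<240: print(nm,what,s[k],ce[k].round(1))
for w in("bearing","oil_bottle","spanner","dried_cap","cap1"):
    print(w,[(q["xy"],round(q["conf"],2)) for q in robot.look_for(w,t)[:2]],[(q["xy"],round(q["conf"],2)) for q in robot.look_for(w,p)[:2]])
cv2.imwrite("pics/fin.png",cv2.resize(np.vstack([a[150:250,220:420],p["color"][150:250,220:420]])[:,:,::-1],None,fx=3,fy=3))
E
```

```text
time: 54.52
tool_pos: [0.4813, -0.1913, 0.4922]
before red [304 172  14   7  49] [310.4 175.1]
before orange [297 212   9  16  85] [301.  218.9]
after red [304 172  14   7  49] [310.4 175.1]
after orange [297 212   9  16  89] [300.9 219. ]
before_t red [214 212   8   3  15] [216.7 212.9]
after_t red [213 212   6   3  12] [215.  213.2]
after_t red [219 212   5   4  10] [220.9 213.9]
bearing [([119.9, 197.2], 0.63), ([253.5, 201.1], 0.44)] [([394.9, 178.5], 0.81), ([340.4, 171.0], 0.3)]
oil_bottle [([322.5, 148.1], 0.94)] [([277.6, 300.3], 0.94), ([345.2, 167.4], 0.45)]
spanner [([429.0, 257.8], 0.9), ([150.4, 248.3], 0.24)] [([98.7, 302.5], 0.71)]
dried_cap [([152.3, 248.3], 0.71), ([230.3, 199.8], 0.71)] [([343.1, 172.7], 0.44)]
cap1 [] []
```

View pics/fin.png

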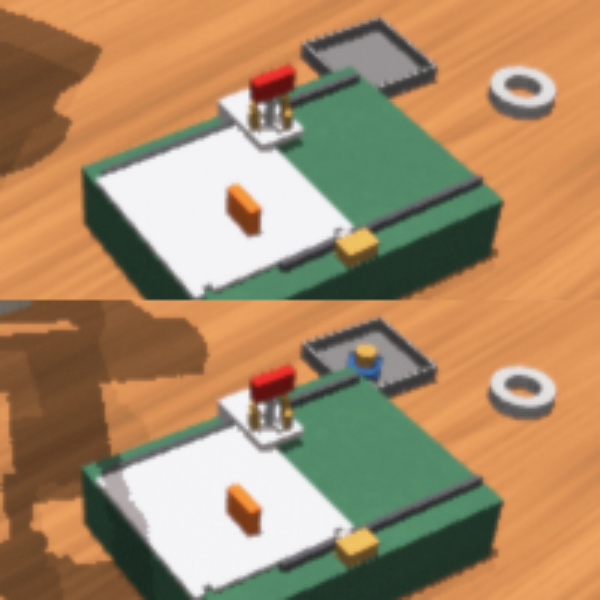

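Before (top) and after (bottom): the knob and tab blobs are pixel-identical to the start, and the blue cap is upright in the tray. Hand in.

```bash
python3 -c "
from cell import robot
print(robot.hand_in())"
```

```text
the job is handed in; nothing more can be done
None
```

The job is done and handed in at about 55 s of the 210 s allowed.

**What I did, in order**
1. I pulled the plunger up, twisted it into its rest notch and let go; it stayed up.
2. I slid the shutter to its open stop.
3. I set the blue cap in the grey tray.
4. I put all four bare-metal caps in the well, two by two and square to the walls.
5. I slid the shutter shut, twisted the plunger back and let it drop home.

**Last checks**
- **Plunger and tab:** in the scene camera the knob sits in exactly the same pixels as at the start and the tab within 0.1 pixel, so the plunger is fully down and the shutter is shut. The wrist camera put the tab 0.2 mm from shut.
- **Caps:** a picture taken before closing showed all four lying flat in the well. None is left on the bench.
- **Tray:** the blue cap is upright in it.
- **Bystanders:** the bearing, oil bottle and spanner are within a few pixels of where they started, which is within the detector's scatter.

**What disagreed**
- On opening, the shutter first overran its stop by about 4 mm. The plate and deck edges showed it, and I drew it back until they measured 140 mm, before touching any caps.
- The force readings during shutter moves seemed to carry a small bias, so I used their rise and fall rather than their absolute values.
- In the top camera the knob's red patch came out broken up, so I relied on the scene camera for it.

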